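Build a shielding castle of L-bricks in bond

TASK

Finish the small shielding castle in the spill tray, ready for the source in the lead pot: close its bottom course with a base brick put the opposite way round to the laid brick and pushed up tight against it, then set the two course bricks on top, turned a quarter so that each bridges a joint and the pile stands steady, pressed down flat over the keys. One brick in the rack is the base brick, the other a course brick like the one on the worktop; from above they look alike, so feel on the keys which one goes down. Do not drop bricks or shove the laid one away, and leave the pot, the meter and the carton alone.

Things in the scene. Friction and masses are not known exactly. Their poses are not given: they have to be found in the camera images.
- laid_brick: L-shaped base brick of a shielding castle, lead-grey, 28 mm thick, arms 27 mm wide; loose, flat in the tray. z: up, out of the keyed top. Origin: on the underside plane, in the middle of the 116 mm square (62 mm square hole) that two bricks close together. In this frame the long arm covers x -58 to -31, y -58 to 58 mm, the short arm x -31 to 29.5, y 31 to 58 mm.
- brick_a: Loose brick on the rack's sloping panel, shape and frame as laid_brick: keyed top outwards, long arm down against the lip, short arm pointing up the slope. One rack brick, this or brick_b in either place, is a base brick (plain flat underside, cannot sit on keys), the other a course brick (keyways below). The undersides are hidden and all else is equal.
- brick_b: The other loose brick on the rack, lying the same way, 124 mm along the rack's y from brick_a, nearer or farther. Every brick weighs 0.44 to 0.69 kg, centre of mass at x -29, y 16, z 14 mm of its frame. Home in the second course a course brick's origin is 28 mm above laid_brick's, its yaw a quarter turn from it; one goes each way round.
- brick_c: Loose course brick (keyways below), shape and frame as laid_brick, flat on the worktop, keyed top up. The base brick, home in the bottom course, has its yaw half a turn from laid_brick's and its origin at x -1.5, y 0 mm of laid_brick, where both short arms' ends touch the other's long arm; it slides home there along laid_brick's -x, as one cannot lower it straight in.
- laid_key_long (a point): Middle of the key on the laid brick's long arm (x -44.5, y 0, z 28 mm of its frame). Each arm of every brick has such a half-round key on top, 40 mm long, 12 wide, 6 high, along the arm: at x -44.5, y 0 and at x 0, y 44.5 mm. A course brick has keyways in its underside at the same places, 50 long, 13.5 wide, 8 mm deep.
- laid_key_short (a point): Middle of the key on the laid brick's short arm (x 0, y 44.5, z 28 mm of its frame). A course brick whose keyways miss the keys by over 0.7 mm stands up to 6 mm proud; shifted about under light pressure it drops over the round keys till the courses lie face to face. A base brick on a key always stands 6 mm proud.
- grip_a (a point): Good point to grip brick_a, near its balance: inside its short arm at x -14, y 44.5, z 22 mm of its frame, fingers closing across the arm (27 mm, along the brick's y). Every brick can be gripped at this place. Its frame is brick_a's.
- grip_b (a point): The same point on brick_b, 22 mm out from the rack's panel.
- grip_c (a point): The same point on brick_c, 22 mm above the worktop.
- spill_tray: Square shallow stainless tray, 216 mm outside, fixed; its floor is 3 mm and its rim 9 mm above the worktop. Origin: centre of its underside. The laid brick's origin is within 17 mm of the tray's centre.
- drain_rack: Stainless draining rack, 256 mm wide (its y), about 105 mm deep and 94 mm high, fixed. Origin: middle of its foot on the worktop. It stands to the robot's right; its panel rises along the rack's +x, towards the right, at 35 degrees to the worktop; a 14 mm lip square to the panel holds the bricks at its foot.
- lead_pot: Bystander: grey lead pot with a knobbed lid, 57 mm across and 93 mm high, stands loose behind the work. Origin: centre of its underside.
- meter: Bystander: orange and black hand survey meter, 150 x 66 x 62 mm, lies loose behind the work, long side along its x. Origin: centre of its underside.
- filter_carton: Bystander: blue and white carton, 45 x 85 x 50 mm, stands loose to the left of the tray, long side along its y. Origin: centre of its underside.

How it is judged:
On the way, in this order (a step that is already met when the one before it is completed fails the run):
1. the bottom course is closed: a brick opposite the laid one, tight against it and released (((x of brick_a in the frame of laid_brick between -0.0035 and 0.0005 m and y of brick_a in the frame of laid_brick between -0.003 and 0.003 m and z of brick_a in the frame of laid_brick between -0.0015 and 0.0015 m and angle between the x axis of brick_a and the x axis of laid_brick, either way round below 0.04 rad and angle between brick_a's own z axis and vertical below 0.03 rad and contact force between the fingers and brick_a below 0.1 N) or (x of brick_b in the frame of laid_brick between -0.0035 and 0.0005 m and y of brick_b in the frame of laid_brick between -0.003 and 0.003 m and z of brick_b in the frame of laid_brick between -0.0015 and 0.0015 m and angle between the x axis of brick_b and the x axis of laid_brick, either way round below 0.04 rad and angle between brick_b's own z axis and vertical below 0.03 rad and contact force between the fingers and brick_b below 0.1 N) or (x of brick_c in the frame of laid_brick between -0.0035 and 0.0005 m and y of brick_c in the frame of laid_brick between -0.003 and 0.003 m and z of brick_c in the frame of laid_brick between -0.0015 and 0.0015 m and angle between the x axis of brick_c and the x axis of laid_brick, either way round below 0.04 rad and angle between brick_c's own z axis and vertical below 0.03 rad and contact force between the fingers and brick_c below 0.1 N))), for 0.2 s.
2. one brick sits home on top, a quarter turn round, released (((x of brick_a in the frame of laid_brick between -0.0035 and 0.0005 m and y of brick_a in the frame of laid_brick between -0.003 and 0.003 m and z of brick_a in the frame of laid_brick between -0.0015 and 0.0015 m and angle between the x axis of brick_a and the x axis of laid_brick, either way round below 0.04 rad and angle between each of brick_a, brick_b's own z axis and vertical below 0.03 rad and x of brick_b in the frame of laid_brick between -0.0035 and 0.0035 m and y of brick_b in the frame of laid_brick between -0.0035 and 0.0035 m and z of brick_b in the frame of laid_brick between 0.0265 and 0.0295 m and angle between the x axis of brick_b and the y axis of laid_brick, either way round below 0.04 rad and contact force between the fingers and brick_b below 0.1 N) or (x of brick_a in the frame of laid_brick between -0.0035 and 0.0005 m and y of brick_a in the frame of laid_brick between -0.003 and 0.003 m and z of brick_a in the frame of laid_brick between -0.0015 and 0.0015 m and angle between the x axis of brick_a and the x axis of laid_brick, either way round below 0.04 rad and angle between each of brick_a, brick_c's own z axis and vertical below 0.03 rad and x of brick_c in the frame of laid_brick between -0.0035 and 0.0035 m and y of brick_c in the frame of laid_brick between -0.0035 and 0.0035 m and z of brick_c in the frame of laid_brick between 0.0265 and 0.0295 m and angle between the x axis of brick_c and the y axis of laid_brick, either way round below 0.04 rad and contact force between the fingers and brick_c below 0.1 N) or (x of brick_b in the frame of laid_brick between -0.0035 and 0.0005 m and y of brick_b in the frame of laid_brick between -0.003 and 0.003 m and z of brick_b in the frame of laid_brick between -0.0015 and 0.0015 m and angle between the x axis of brick_b and the x axis of laid_brick, either way round below 0.04 rad and angle between each of brick_b, brick_a's own z axis and vertical below 0.03 rad and x of brick_a in the frame of laid_brick between -0.0035 and 0.0035 m and y of brick_a in the frame of laid_brick between -0.0035 and 0.0035 m and z of brick_a in the frame of laid_brick between 0.0265 and 0.0295 m and angle between the x axis of brick_a and the y axis of laid_brick, either way round below 0.04 rad and contact force between the fingers and brick_a below 0.1 N) or (x of brick_b in the frame of laid_brick between -0.0035 and 0.0005 m and y of brick_b in the frame of laid_brick between -0.003 and 0.003 m and z of brick_b in the frame of laid_brick between -0.0015 and 0.0015 m and angle between the x axis of brick_b and the x axis of laid_brick, either way round below 0.04 rad and angle between each of brick_b, brick_c's own z axis and vertical below 0.03 rad and x of brick_c in the frame of laid_brick between -0.0035 and 0.0035 m and y of brick_c in the frame of laid_brick between -0.0035 and 0.0035 m and z of brick_c in the frame of laid_brick between 0.0265 and 0.0295 m and angle between the x axis of brick_c and the y axis of laid_brick, either way round below 0.04 rad and contact force between the fingers and brick_c below 0.1 N) or (x of brick_c in the frame of laid_brick between -0.0035 and 0.0005 m and y of brick_c in the frame of laid_brick between -0.003 and 0.003 m and z of brick_c in the frame of laid_brick between -0.0015 and 0.0015 m and angle between the x axis of brick_c and the x axis of laid_brick, either way round below 0.04 rad and angle between each of brick_c, brick_a's own z axis and vertical below 0.03 rad and x of brick_a in the frame of laid_brick between -0.0035 and 0.0035 m and y of brick_a in the frame of laid_brick between -0.0035 and 0.0035 m and z of brick_a in the frame of laid_brick between 0.0265 and 0.0295 m and angle between the x axis of brick_a and the y axis of laid_brick, either way round below 0.04 rad and contact force between the fingers and brick_a below 0.1 N) or (x of brick_c in the frame of laid_brick between -0.0035 and 0.0005 m and y of brick_c in the frame of laid_brick between -0.003 and 0.003 m and z of brick_c in the frame of laid_brick between -0.0015 and 0.0015 m and angle between the x axis of brick_c and the x axis of laid_brick, either way round below 0.04 rad and angle between each of brick_c, brick_b's own z axis and vertical below 0.03 rad and x of brick_b in the frame of laid_brick between -0.0035 and 0.0035 m and y of brick_b in the frame of laid_brick between -0.0035 and 0.0035 m and z of brick_b in the frame of laid_brick between 0.0265 and 0.0295 m and angle between the x axis of brick_b and the y axis of laid_brick, either way round below 0.04 rad and contact force between the fingers and brick_b below 0.1 N))), for 0.2 s.
At the end, for the whole second after the job is handed in: One brick half-turned level with the laid brick, square within 2.3 deg, joints open under 2 mm, faces flush to 3 mm; two on top a quarter turn round, origins within 3.5 mm (x, y) of the laid brick's and 28 mm up within 1.5 mm; all level within 1.7 deg, at rest (((x of brick_a in the frame of laid_brick between -0.0035 and 0.0005 m and y of brick_a in the frame of laid_brick between -0.003 and 0.003 m and z of brick_a in the frame of laid_brick between -0.0015 and 0.0015 m and angle between the x axis of brick_a and the x axis of laid_brick, either way round below 0.04 rad and angle between each of brick_a, brick_b, brick_c's own z axis and vertical below 0.03 rad and x of brick_b in the frame of laid_brick between -0.0035 and 0.0035 m and y of brick_b in the frame of laid_brick between -0.0035 and 0.0035 m and z of brick_b in the frame of laid_brick between 0.0265 and 0.0295 m and angle between the x axis of each of brick_b, brick_c and the y axis of laid_brick, either way round below 0.04 rad and x of brick_c in the frame of laid_brick between -0.0035 and 0.0035 m and y of brick_c in the frame of laid_brick between -0.0035 and 0.0035 m and z of brick_c in the frame of laid_brick between 0.0265 and 0.0295 m) or (x of brick_b in the frame of laid_brick between -0.0035 and 0.0005 m and y of brick_b in the frame of laid_brick between -0.003 and 0.003 m and z of brick_b in the frame of laid_brick between -0.0015 and 0.0015 m and angle between the x axis of brick_b and the x axis of laid_brick, either way round below 0.04 rad and angle between each of brick_b, brick_a, brick_c's own z axis and vertical below 0.03 rad and x of brick_a in the frame of laid_brick between -0.0035 and 0.0035 m and y of brick_a in the frame of laid_brick between -0.0035 and 0.0035 m and z of brick_a in the frame of laid_brick between 0.0265 and 0.0295 m and angle between the x axis of each of brick_a, brick_c and the y axis of laid_brick, either way round below 0.04 rad and x of brick_c in the frame of laid_brick between -0.0035 and 0.0035 m and y of brick_c in the frame of laid_brick between -0.0035 and 0.0035 m and z of brick_c in the frame of laid_brick between 0.0265 and 0.0295 m) or (x of brick_c in the frame of laid_brick between -0.0035 and 0.0005 m and y of brick_c in the frame of laid_brick between -0.003 and 0.003 m and z of brick_c in the frame of laid_brick between -0.0015 and 0.0015 m and angle between the x axis of brick_c and the x axis of laid_brick, either way round below 0.04 rad and angle between each of brick_c, brick_a, brick_b's own z axis and vertical below 0.03 rad and x of brick_a in the frame of laid_brick between -0.0035 and 0.0035 m and y of brick_a in the frame of laid_brick between -0.0035 and 0.0035 m and z of brick_a in the frame of laid_brick between 0.0265 and 0.0295 m and angle between the x axis of each of brick_a, brick_b and the y axis of laid_brick, either way round below 0.04 rad and x of brick_b in the frame of laid_brick between -0.0035 and 0.0035 m and y of brick_b in the frame of laid_brick between -0.0035 and 0.0035 m and z of brick_b in the frame of laid_brick between 0.0265 and 0.0295 m)) and angle between laid_brick's own z axis and vertical below 0.03 rad and linear speed of each of brick_a, brick_b, brick_c, laid_brick below 0.01 m/s and angular speed of each of brick_a, brick_b, brick_c, laid_brick below 0.05 rad/s); the robot touches nothing.
It fails at once if a brick is dropped (moves faster than 0.35 m/s with no finger on it) ((linear speed of brick_a above 0.35 m/s and contact force between the fingers and brick_a below 0.1 N) or (linear speed of brick_b above 0.35 m/s and contact force between the fingers and brick_b below 0.1 N) or (linear speed of brick_c above 0.35 m/s and contact force between the fingers and brick_c below 0.1 N)).
It fails at once if the laid brick is shoved more than 15 mm from its place (distance of laid_brick from where it was at the start of the episode above 0.015 m).
It fails at once if the lead pot, the meter or the carton is moved more than 15 mm (distance of any of lead_pot, meter, filter_carton from where it was at the start of the episode above 0.015 m).
It also fails if it takes over 72 s, if anything falls off the work surface, if the arm or the gripper's body presses on something with over 40 N, if the wrist force passes 120 N, or if a joint passes its speed limit or range.

ROBOT

A 7-joint arm with a two-finger parallel gripper is mounted at the origin on a cart in front of the work surface, level with it; the furniture and walls round the work are solid. World frame = base frame: x ahead of the robot, y to its left, z up, the work surface at z = 0. Lengths are in m, angles in rad, forces in N, time in s.
With the tool pointing down it reaches from about 0.4 to 0.875 m from the base axis. Payload 19.3 kg.
Tool frame: the origin (TCP) lies at the very end of the fingers, on their centre line; the grasp point (between the pads) lies 19 mm behind it; z points along the fingers, y is the line along which they close (so a half turn about z gives the same grasp; the last joint's range is limited). The gripper opens to 85 mm and grips with 20 to 120 N. Pads are 22 mm wide; open, the fingers measure 114 mm over their backs; the gripper's body (76 mm by 85 mm) begins 54 mm behind the grasp point. The pads swing forward as they close: fully open they stand 13 mm farther back than shut.
Start: joints at [1.074, 0.521, -0.036, 1.599, 0.021, 1.021, -0.113], TCP at [0.259, -0.569, 0.231] pointing down, gripper open.
Joint ranges: [-2.91, 2.91], [-0.3, 2.13], [-1.5, 1.42], [0.17, 2.43], [-1.26, 4.41], [0.16, 1.93], [-2.52, 2.52]. Speed limits (rad/s): [1.89, 1.89, 2.39, 2.39, 3.01, 3.01, 3.01].

INTERFACE

Orientations are given as [roll, pitch, yaw] about the fixed x, y, z axes, in that order (R = Rz(yaw) Ry(pitch) Rx(roll)).
In Python, from workcell import bot gives the robot as it stands.
- The arm moves only by the shell command python3 -m crank 'ROWS' [FORCE]. ROWS is a JSON object of lists of equal length, an entry for each row: "travel": the shift along the world's x, y, z in cm, a list of three; "turn": the turn, a rotation vector about the world's x, y, z in degrees, a list of three; "gripper": the closure, from 0 (fully open) to 1 (shut). A call has exactly 5 rows; each row is the pose to reach, as a shift and turn from the pose commanded when the call began; what a row does not reach only later rows make up. A row lasts 1/10 s, in which the tool goes at most 50 mm and 8.59 degrees, less where a joint would pass 70% of its speed; a pose out of reach is approached as far as the arm can. A call with a gripper value outside its range is refused whole. The fingers move at their own pace and stop on an object; FORCE is the grip in N (left out, the last holds). Time passes only in rows, so rows that repeat a pose let the fingers close, or fill a call up. It gives the time, the measured TCP pose, the force, the opening and the grip force at its end, in the units of the state.
- bot.observe(): the state, without advancing time (a new reading comes with each control period).
- bot.grab_frame(name): name is "side" or "top" or "wrist"; returns a dict with "pixels" (400x640x3 uint8, red, green, blue), "fx", "fy", "cx", "cy" (pixels), "extrinsics" (4x4, takes a point from world to camera coordinates). Camera axes: x right, y down, z forward; pixel columns grow to the right and rows downward; lengths in m; the calibration is good to about 2 mm. A picture is of the moment at which its call begins. There is no depth.
- bot.job_done(): hands the job in; it is judged then, once.
The state is a dict: "clock": time; "qpos": joint angles; "qd": joint speeds; "joint_efforts": joint torques, N m; "position": TCP position; "tool_rot": TCP orientation; "force": force on the tool from outside, world axes, zero at the start; "moment": the same for the moment, N m; "grip_width": finger opening in m; "finger_force": force on a finger pad.
Only numpy, scipy, OpenCV 4.12 (cv2) and the standard library are available. Lean on these libraries where they do the work, as an engineer would, in place of code of your own. Each camera call takes 0.05 s, during which the arm holds its last target. There are 200 camera calls.

## Working session

There is one attempt and no reset: what is moved stays moved. The work goes in short steps, Python scripts to look and compute and a shell command to move; the robot and the scene stay as the last step left them, time stands still between calls to the robot, and variables do not carry over. Pictures are saved under pics/ and viewed, at most 10 in all, crops included, and the job is handed in when it is done.

```bash
ls; mkdir -p pics; python3 - <<'E'
from workcell import bot
import cv2
print(bot.observe())
for n in ("top","side"):
    f=bot.grab_frame(n); cv2.imwrite(f"pics/{n}0.png",f["pixels"][:,:,::-1]); print(n,f["fx"],f["fy"],f["cx"],f["cy"],f["extrinsics"].round(4).tolist())
E
```

```text
pics
{'clock': 0.0, 'qpos': array([ 1.07385509,  0.52203529, -0.03629114,  1.60000316,  0.02124093,
        1.02110729, -0.11283885]), 'qd': array([ 0.00143458,  0.0006301 , -0.00056634, -0.0004434 , -0.00072713,
       -0.00139184,  0.00130044]), 'joint_efforts': array([ 5.13440518e-04, -9.27096248e+01,  1.98013455e+00, -3.69926226e+01,
        1.79118913e-02,  8.11289123e-03, -4.55775501e-05]), 'position': array([ 0.25848687, -0.56866883,  0.23071463]), 'tool_rot': array([-3.14043279e+00,  1.36568070e-04,  4.26682362e-01]), 'force': array([0.27090206, 0.27547701, 0.15491254]), 'moment': array([-0.02487382, -0.01638727,  0.03785892]), 'finger_force': 0.0, 'grip_width': 0.08540111947249489}
top 506.0158962095182 506.0158962095182 320.15504718292914 198.8030782941324 [[-0.2966, -0.955, -0.0007, 0.2635], [-0.93, 0.289, -0.2271, 0.5426], [0.2171, -0.0667, -0.9739, 1.6414], [0.0, 0.0, 0.0, 1.0]]
side 475.73504449758246 475.73504449758246 315.7991273941288 208.28719200871527 [[0.9995, 0.0194, 0.0256, -0.5996], [0.0309, -0.3698, -0.9286, 0.0756], [-0.0085, 0.9289, -0.3702, 1.2193], [0.0, 0.0, 0.0, 1.0]]
```

View pics/top0.png

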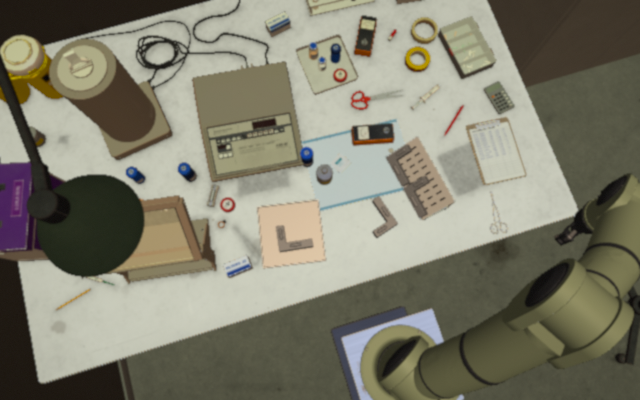

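View pics/side0.png

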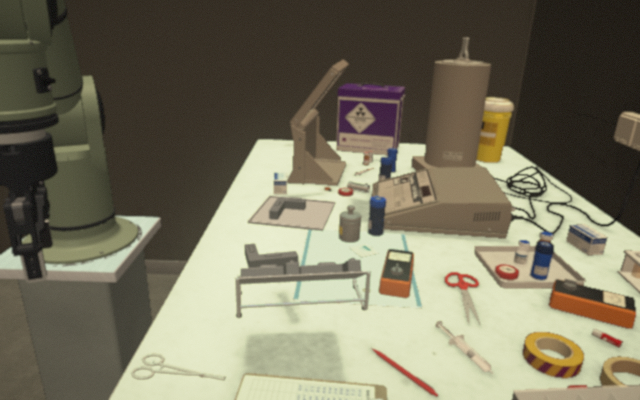

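The top view shows the tray at about (292,234) with the laid L in it, brick_c at (384,217), and the rack with both bricks around (420,178). The pot is at (325,173), the meter at (373,133) and the carton at (238,267). The side view confirms this layout.

```bash
cat > h.py <<'E'
import numpy as np, cv2
from workcell import bot
from scipy.spatial.transform import Rotation as R
def frame(n,name=None):
    f=bot.grab_frame(n)
    if name: cv2.imwrite(f"pics/{name}.png",f["pixels"][:,:,::-1])
    return f
def ray(f,u,v):
    E=np.array(f["extrinsics"]); d=np.array([(u-f["cx"])/f["fx"],(v-f["cy"])/f["fy"],1.0])
    return -E[:3,:3].T@E[:3,3], E[:3,:3].T@d
def onz(f,u,v,z):
    o,d=ray(f,u,v); return o+d*(z-o[2])/d[2]
def onplane(f,u,v,p,n):
    o,d=ray(f,u,v); return o+d*(np.dot(np.array(p)-o,n)/np.dot(d,n))
def proj(f,P):
    E=np.array(f["extrinsics"]); c=E[:3,:3]@np.array(P)+E[:3,3]; return f["fx"]*c[0]/c[2]+f["cx"],f["fy"]*c[1]/c[2]+f["cy"]
def st():
    s=bot.observe(); print("t",round(s["clock"],2),"p",(s["position"]*1000).round(1),"rpy",np.degrees(s["tool_rot"]).round(2),"F",s["force"].round(1),"M",s["moment"].round(2),"w",round(s["grip_width"]*1000,1),"ff",round(s["finger_force"],1)); return s
E
python3 - <<'E'
from h import *
f=frame("top")
im=cv2.resize(f["pixels"][130:290,220:470,::-1],None,fx=3.2,fy=3.2,interpolation=cv2.INTER_CUBIC); cv2.imwrite("pics/tc.png",im)
for n,u,v,z in (("tray",292,234,.009),("c",384,217,.028),("rack",420,178,.06),("pot",325,173,.09),("meter",373,133,.05),("carton",238,267,.05)): print(n,onz(f,u,v,z).round(3))
w=frame("wrist","w0"); print(w["fx"],w["cx"],w["cy"],w["extrinsics"].round(3).tolist())
E
```

```text
tray [0.519 0.216 0.009]
c [ 0.479 -0.101  0.028]
rack [ 0.566 -0.256  0.06 ]
pot [0.67  0.051 0.09 ]
meter [ 0.77  -0.157  0.05 ]
carton [0.459 0.416 0.05 ]
313.6293239437927 315.49063771149497 199.44291475521055 [[0.415, -0.91, -0.002, -0.623], [-0.872, -0.398, 0.286, -0.039], [-0.261, -0.117, -0.958, 0.379], [0.0, 0.0, 0.0, 1.0]]
```

View pics/tc.png

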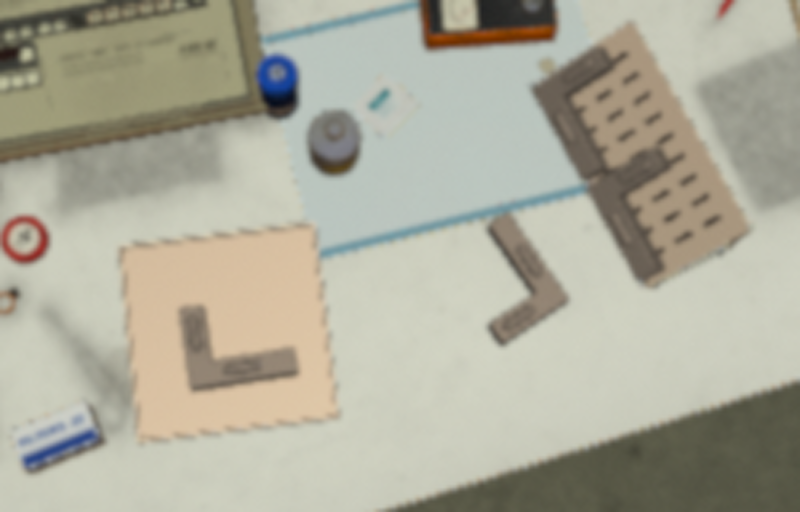

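The enlarged crop shows:
- Laid brick: corner at (192,388), long arm to the right, short arm up.
- brick_c: corner at (567,295).
- Rack bricks: corners at about (540,90) and (597,185), with the short arms pointing up the slope.

Next I move the wrist camera over the rack and brick_c.

```bash
python3 -m crank '{"travel":[[3,4,0],[6,8,0],[9,12,0],[12,16,0],[15,20,0]],"turn":[[0,0,0],[0,0,0],[0,0,0],[0,0,0],[0,0,0]],"gripper":[0,0,0,0,0]}' && python3 -m crank '{"travel":[[3,4,0],[6,8,0],[9,12,0],[12,15,0],[12,15,0]],"turn":[[0,0,0],[0,0,0],[0,0,0],[0,0,0],[0,0,0]],"gripper":[0,0,0,0,0]}'
python3 - <<'E'
from h import *
s=st(); print(s["qpos"].round(3))
f=frame("wrist","w1"); print(f["extrinsics"].round(4).tolist())
E
```

```text
clock: 0.7
position: [0.4095, -0.3672, 0.2314]
tool_rot: [3.141, -0.0, 0.427]
force: [1.8, 0.5, -0.8]
grip_width: 0.0855
finger_force: 0.0
clock: 1.2
position: [0.5322, -0.2134, 0.2311]
tool_rot: [-3.14, -0.002, 0.434]
force: [0.2, -0.4, 0.2]
grip_width: 0.0852
finger_force: 0.0
t 1.2 p [ 532.2 -213.4  231.1] rpy [-1.7992e+02 -1.2000e-01  2.4870e+01] F [ 0.2 -0.4  0.2] M [-0.04  0.   -0.04] w 85.2 ff 0.0
[ 0.385  0.442 -0.145  1.735  0.072  0.969 -0.924]
[[0.4212, -0.907, -0.0026, -0.4158], [-0.8693, -0.4045, 0.2839, 0.3387], [-0.2585, -0.1174, -0.9588, 0.4908], [0.0, 0.0, 0.0, 1.0]]
```

View pics/w1.png

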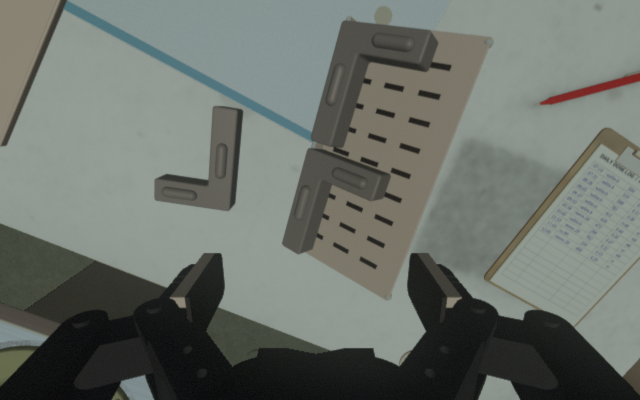

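The wrist view is sharp:
- brick_c: corner at (232,210), arms to (225,107) and (157,188).
- Far rack brick: corner at (345,22).
- Near rack brick: corner at (308,150).
- Panel corners: (350,18), (490,40) and (388,298).

```bash
python3 - <<'E'
import cv2,numpy as np
im=cv2.imread("pics/w1.png")
for n,u,v in (("ctop",232,130),("ctop2",205,190),("ckey",220,160),("cside",240,140),("table",180,140),("panel",440,60),("atop",325,110),("atop2",425,50),("akey",390,43),("aside",355,90),("aside2",400,62),("btop",300,235),("btop2",378,187)):
    print(n,im[v-1:v+2,u-1:u+2].reshape(-1,3).mean(0).round())
c=np.hstack([cv2.resize(im[5:275,275:445],None,fx=2.2,fy=2.2,interpolation=cv2.INTER_CUBIC),cv2.resize(im[5:275,145:275],None,fx=2.2,fy=2.2,interpolation=cv2.INTER_CUBIC)])
cv2.imwrite("pics/w1c.png",c); print(c.shape)
E
```

```text
ctop [ 94. 102. 104.]
ctop2 [88. 96. 98.]
ckey [ 90.  99. 101.]
cside [91. 96. 90.]
table [150. 157. 147.]
panel [104. 118. 123.]
atop [74. 81. 82.]
atop2 [72. 77. 79.]
akey [68. 74. 75.]
aside [63. 68. 70.]
aside2 [41. 45. 44.]
btop [76. 83. 83.]
btop2 [68. 74. 76.]
(594, 660, 3)
```

View pics/w1c.png

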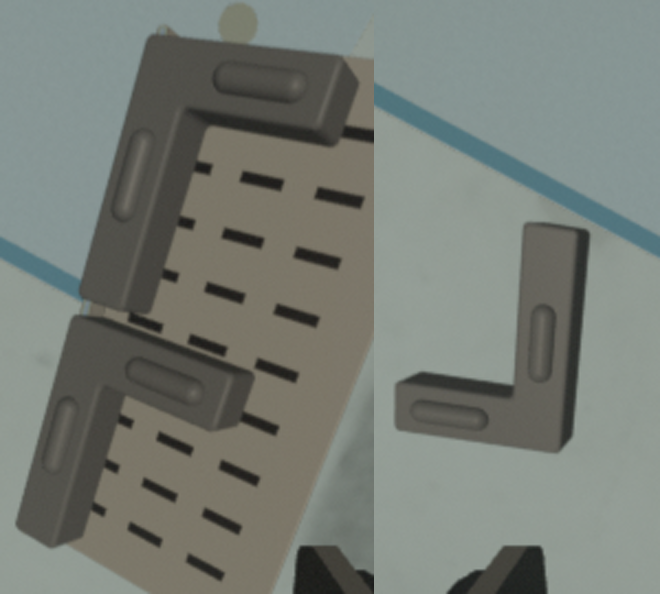

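Corner pixels are readable in the crop, so I'll fit poses from those point correspondences.

```bash
cat >> h.py <<'E'
L=np.array([[-58,58,28],[29.5,58,28],[29.5,31,28],[-31,31,28],[-31,-58,28],[-58,-58,28],[-44.5,0,34],[0,44.5,34]])/1000.
def fitflat(f,px,z0):   # rays onto planes, then 2-D rigid fit; returns origin x,y, yaw, residual mm
    P=np.array([onz(f,u,v,z0+l[2])[:2] for (u,v),l in zip(px,L)]); A=L[:,:2]
    a=A-A.mean(0); b=P-P.mean(0); th=np.arctan2((a[:,0]*b[:,1]-a[:,1]*b[:,0]).sum(),(a*b).sum())
    Rm=np.array([[np.cos(th),-np.sin(th)],[np.sin(th),np.cos(th)]]); t=P.mean(0)-Rm@A.mean(0)
    return t,th,((A@Rm.T+t-P)*1000).round(1)
E
python3 - <<'E'
from h import *
from scipy.optimize import least_squares
f=frame("wrist")
q=lambda l,x0,o: [(o+(x-x0)/2.2,5+y/2.2) for x,y in l]
c=q([(558,452),(396,430),(397,383),(516,396),(525,224),(579,231),(541,343),(450,415)],374,145)
t,th,r=fitflat(f,c,0); print("c",t.round(4),np.degrees(th).round(2)); print(r.T)
far=q([(150,36),(342,57),(322,133),(184,110),(127,303),(83,290),(133,175),(259,82)],0,275)
near=q([(75,316),(233,374),(212,428),(100,386),(52,545),(18,525),(60,434),(164,380)],0,275)
def model(p):
    Rm=(R.from_euler("z",p[3])*R.from_euler("y",-35,degrees=True)).as_matrix()
    o=p[:3]; o2=o-Rm[:,1]*.124
    return [[proj(f,o+Rm@l) for l in L],[proj(f,o2+Rm@l) for l in L]],Rm,o,o2
res=lambda p:(np.array(model(p)[0])-np.array([far,near])).ravel()
s=least_squares(res,[.6,-.2,.04,-1.0],loss="soft_l1"); m,Rm,o,o2=model(s.x)
print(s.x.round(4),np.degrees(s.x[3])); print(res(s.x).reshape(2,8,2).round(1).tolist())
for n,k in (("far",o),("near",o2)):
    print(n,"origin",k.round(4),"grip",(k+Rm@[-.014,.0445,.022]).round(4),"tcp",(k+Rm@[-.014,.0445,.003]).round(4))
E
```

```text
c [ 0.4861 -0.0728] 106.07
[[-0.2 -0.3  1.  -1.3  1.8  1.4 -0.8 -1.5]
 [-2.7  0.2  1.   0.5  1.  -0.3 -0.3  0.6]]
[ 0.6292 -0.2486  0.0469 -1.4135] -80.98892666136891
[[[0.5, -0.3], [1.7, 0.8], [-1.1, 0.4], [0.4, -0.1], [-0.8, 4.0], [-1.5, 2.4], [-0.9, -0.1], [-1.2, -0.3]], [[0.1, -2.1], [1.5, -0.7], [1.7, 1.5], [2.0, -1.4], [1.9, 0.7], [-0.3, -0.9], [-0.8, -0.4], [-1.1, -0.5]]]
far origin [ 0.6292 -0.2486  0.0469] grip [ 0.6694 -0.2178  0.0569] tcp [ 0.6711 -0.2286  0.0413]
near origin [ 0.5067 -0.268   0.0469] grip [ 0.5469 -0.2372  0.0569] tcp [ 0.5486 -0.248   0.0413]
```

```bash
python3 -m crank '{"travel":[[-0.3,4.6,-0.9],[-0.6,9.2,-1.8],[-0.9,13.8,-2.7],[-1.2,18.4,-3.6],[-1.5,23,-4.5]],"turn":[[0,0,0],[0,0,0],[0,0,0],[0,0,0],[0,0,0]],"gripper":[0,0,0,0,0]}' && python3 -m crank '{"travel":[[-0.3,4.6,-0.9],[-0.6,9.2,-1.8],[-0.9,13.8,-2.7],[-1.2,18.4,-3.4],[-1.2,18.4,-3.4]],"turn":[[0,0,0],[0,0,0],[0,0,0],[0,0,0],[0,0,0]],"gripper":[0,0,0,0,0]}'
python3 - <<'E'
from h import *
s=st(); print(s["qpos"].round(3))
f=frame("wrist","w2")
g=cv2.cvtColor(f["pixels"],cv2.COLOR_RGB2HSV)
u,v=proj(f,[.51,.21,.03]);u,v=int(u),int(v); print(u,v)
y0,x0=max(0,v-110),max(0,u-130)
cv2.imwrite("pics/w2c.png",cv2.resize(f["pixels"][y0:y0+200,x0:x0+265,::-1],None,fx=3,fy=3,interpolation=cv2.INTER_CUBIC)); print(x0,y0)
E
```

```text
clock: 1.8
position: [0.5131, 0.0111, 0.1861]
tool_rot: [3.141, -0.0, 0.424]
force: [1.4, 0.0, 0.9]
grip_width: 0.0854
finger_force: 0.0
clock: 2.3
position: [0.5004, 0.2001, 0.1515]
tool_rot: [-3.139, 0.0, 0.432]
force: [0.6, -1.0, 0.4]
grip_width: 0.0854
finger_force: 0.0
t 2.3 p [500.4 200.1 151.5] rpy [-1.7987e+02  1.0000e-02  2.4770e+01] F [ 0.6 -1.   0.4] M [0.   0.01 0.02] w 85.4 ff 0.0
[-0.323  0.496 -0.223  1.894  0.149  0.767 -1.766]
311 177
181 67
```

View pics/w2c.png

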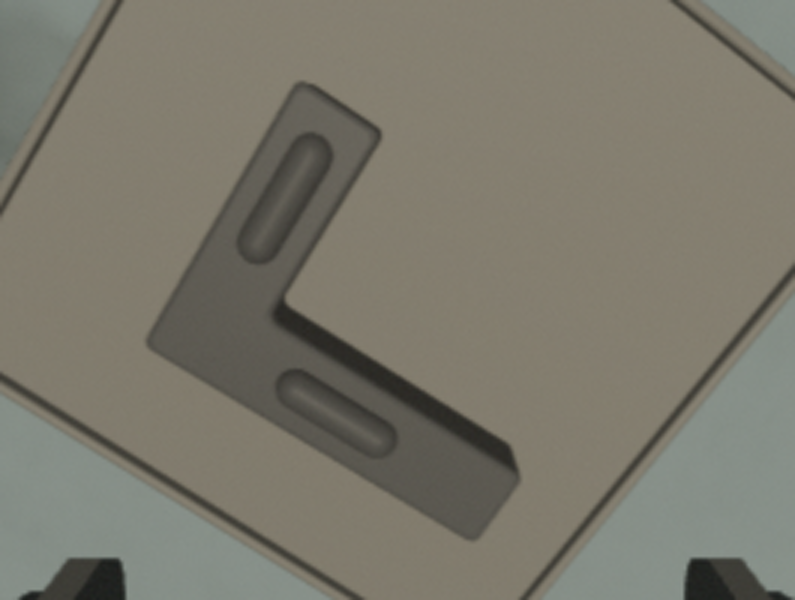

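The laid brick in the crop: outer corner (147,343), short end (300,80)/(383,135), inner corner (275,312), long end (520,478)/(475,543), keys at (337,413) and (285,198).

```bash
python3 - <<'E'
from h import *
f=frame("wrist")
px=[(181+x/3,67+y/3) for x,y in [(147,343),(300,80),(383,135),(275,312),(520,478),(475,543),(337,413),(285,198)]]
t,th,r=fitflat(f,px,.003); print("laid",t.round(4),np.degrees(th).round(2)); print(r.T)
E
python3 - <<'E'
from h import *
s=st(); R0=R.from_euler("xyz",s["tool_rot"])
psi=np.radians(-81)
Rb=R.from_euler("z",psi)*R.from_euler("y",-35,degrees=True)
Rt=R.from_matrix(np.column_stack([-Rb.as_matrix()[:,0],Rb.as_matrix()[:,1],-Rb.as_matrix()[:,2]]))
print("turn",np.degrees((Rt*R0.inv()).as_rotvec()).round(1),"rpy",Rt.as_euler("xyz",degrees=True).round(1))
o2=np.array([.5067,-.268,.0469]); tcp=o2+Rb.apply([-.014,.0445,.003]); n=Rb.apply([0,0,1])
print("tcp",tcp.round(4),"n",n.round(3)); print("pre 13cm",((tcp+.13*n-s["position"])*100).round(1))
E
```

```text
laid [0.5262 0.2041] -8.66
[[-0.5  1.8  1.3 -1.5  1.1 -0.8 -1.2 -0.2]
 [ 1.5  0.4 -0.5  0.6 -1.5 -0.3 -0.4  0.2]]
t 2.4 p [501.5 194.6 152. ] rpy [1.7998e+02 4.0000e-02 2.4470e+01] F [ 0.2 -1.1  0.1] M [-0.05 -0.01 -0.01] w 85.4 ff 0.0
turn [-33.   17.8  72.1] rpy [180.  35.  99.]
tcp [ 0.5486 -0.248   0.0413] n [-0.09   0.567  0.819]
pre 13cm [  3.5 -36.9  -0.4]
```

The first frame was grabbed while the arm was still settling, so I re-measure by tracking the same points into a fresh frame.

```bash
cat >> h.py <<'E'
def track(old,f,px):
    a=cv2.cvtColor(cv2.imread(f"pics/{old}.png"),cv2.COLOR_BGR2GRAY); b=cv2.cvtColor(f["pixels"],cv2.COLOR_RGB2GRAY)
    p,s_,e=cv2.calcOpticalFlowPyrLK(a,b,np.array(px,np.float32).reshape(-1,1,2),None,winSize=(25,25),maxLevel=4)
    return p.reshape(-1,2),s_.ravel()
E
python3 - <<'E'
from h import *
f=frame("wrist","w3"); st()
px=[(181+x/3,67+y/3) for x,y in [(147,343),(300,80),(383,135),(275,312),(520,478),(475,543),(337,413),(285,198)]]
p,ok=track("w2",f,px); print(ok,(p-px).round(1).tolist())
t,th,r=fitflat(f,p,.003); print("laid",t.round(4),np.degrees(th).round(2)); print(r.T)
f=frame("wrist"); print(f["extrinsics"].round(4).tolist()); st()
E
```

```text
t 2.45 p [501.9 193.6 152.2] rpy [1.7996e+02 3.0000e-02 2.4370e+01] F [-0.1 -1.4 -1. ] M [0.04 0.06 0.03] w 85.2 ff 0.0
[1 1 1 1 1 1 0 1] [[-7.1, -1.3], [-7.9, -1.7], [-7.2, -1.4], [-6.7, -1.4], [-6.3, -1.8], [-6.3, -1.7], [-6.7, -1.6], [-4.2, -7.4]]
laid [0.5262 0.2076] -9.0
[[ 0.6  2.8  2.2 -0.8  1.2 -0.6 -0.7 -4.7]
 [ 1.4 -0.2 -0.6  0.8 -1.5 -0.3 -0.2  0.6]]
[[0.4133, -0.9106, -0.0004, -0.0299], [-0.8724, -0.3961, 0.2865, 0.4988], [-0.2611, -0.1181, -0.9581, 0.4564], [0.0, 0.0, 0.0, 1.0]]
t 2.5 p [502.1 193.2 152.4] rpy [1.7995e+02 2.0000e-02 2.4320e+01] F [ 1.1 -0.4 -0.1] M [-0.04  0.03 -0.01] w 85.4 ff 0.0
```

```bash
cat >> h.py <<'E'
b_=.0012; L[:6]=[[-.058+b_,.058-b_,.028],[.0295-b_,.058-b_,.028],[.0295-b_,.031+b_,.028],[-.031-b_,.031+b_,.028],[-.031-b_,-.058+b_,.028],[-.058+b_,-.058+b_,.028]]
E
python3 - <<'E'
from h import *
f=frame("wrist","w4")
px=np.array([(181+x/3,67+y/3) for x,y in [(147,343),(300,80),(383,135),(275,312),(520,478),(475,543),(337,413),(285,198)]])
p,ok=track("w2",f,px); d=np.median(p-px,0); print(d)
g=np.abs(p-px-d).max(1)>2; p[g]=px[g]+d
t,th,r=fitflat(f,p,.003); print("laid",t.round(4),np.degrees(th).round(2)); print(r.T); st()
E
```

```text
[-8.64002991 -1.69760386]
laid [0.5259 0.2075] -8.75
[[ 1.   0.8  0.8 -2.2  0.1  0.7 -1.  -0.2]
 [-0.5 -1.4  0.7  1.8 -0.5  0.1 -0.7  0.4]]
t 2.55 p [502.1 193.2 152.4] rpy [179.96   0.    24.3 ] F [-0.4  0.4  0. ] M [ 0.01  0.01 -0.01] w 85.4 ff 0.0
```

```bash
python3 -m crank '{"travel":[[0.3,-3.7,0],[0.6,-7.4,0],[1,-11,0],[1.4,-14.7,0],[1.8,-18.4,0]],"turn":[[0,0,8],[0,0,16],[0,0,24],[0,0,32],[0,0,40]],"gripper":[0,0,0,0,0]}' && python3 -m crank '{"travel":[[0.3,-3.7,0],[0.6,-7.4,0],[1,-11,0],[1.3,-14.7,0],[1.7,-18.5,0]],"turn":[[0,0,8],[0,0,16],[0,0,24],[0,0,32],[0,0,34.6]],"gripper":[0,0,0,0,0]}' && python3 -m crank '{"travel":[[0,0,0],[0,0,0],[0,0,0],[0,0,0],[0,0,0]],"turn":[[-8.3,1.3,0],[-16.6,2.6,0],[-24.9,3.9,0],[-33,5.2,0],[-34.6,5.5,0]],"gripper":[0,0,0,0,0]}' && python3 -m crank '{"travel":[[0,0,0],[0,0,0],[0,0,0],[0,0,0],[0,0,0]],"turn":[[0,0,0],[0,0,0],[0,0,0],[0,0,0],[0,0,0]],"gripper":[0.4,0.4,0.4,0.4,0.4]}'
python3 - <<'E'
from h import *
s=st(); print(s["qpos"].round(3))
f=frame("wrist","w5"); 
im=f["pixels"][0:400,100:540,::-1]; cv2.imwrite("pics/w5c.png",cv2.resize(im,None,fx=1.5,fy=1.5,interpolation=cv2.INTER_CUBIC))
np.save("w5E.npy",f["extrinsics"])
E
```

```text
clock: 3.05
position: [0.5196, 0.008, 0.1526]
tool_rot: [3.141, 0.0, 1.128]
force: [0.5, -0.4, -0.2]
grip_width: 0.0852
finger_force: 0.0
clock: 3.55
position: [0.5359, -0.1772, 0.1526]
tool_rot: [-3.142, 0.001, 1.732]
force: [0.3, 0.2, -0.3]
grip_width: 0.0855
finger_force: 0.0
clock: 4.05
position: [0.537, -0.1719, 0.1518]
tool_rot: [-2.925, 0.581, 1.798]
force: [0.2, -0.0, 0.3]
grip_width: 0.0851
finger_force: 0.0
clock: 4.55
position: [0.5365, -0.1749, 0.1527]
tool_rot: [-2.928, 0.577, 1.79]
force: [0.3, -0.2, 0.3]
grip_width: 0.051
finger_force: 0.0
t 4.55 p [ 536.5 -174.9  152.7] rpy [-167.78   33.05  102.57] F [ 0.3 -0.2  0.3] M [ 0.57 -0.11 -0.03] w 51.0 ff 0.0
[ 0.033  0.619 -0.219  1.859  0.823  1.078 -0.558]
```

View pics/w5c.png

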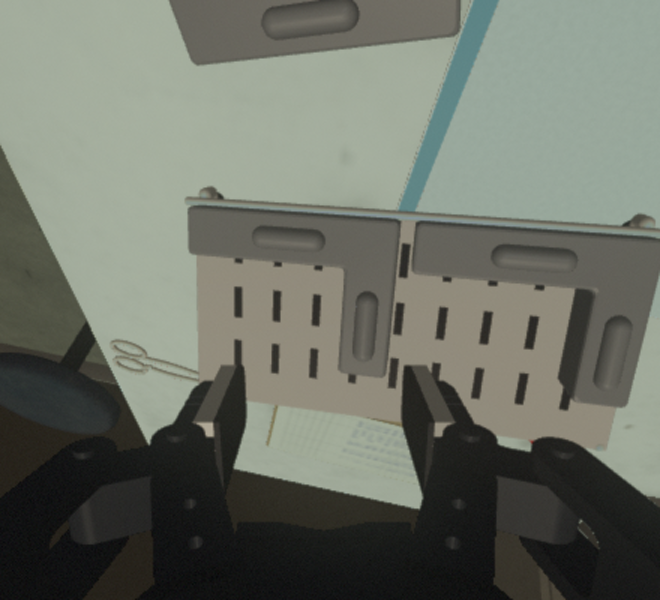

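View from the tilted tool: near brick at left with corner (399,221) and short-arm end (384,376)/(339,372); far brick with corner (658,240) and end (629,405)/(581,400). The tool is tilted about 10° off the intended axis; the next move corrects that.

```bash
python3 - <<'E'
from h import *
from scipy.optimize import least_squares
f=frame("wrist"); print(np.abs(f["extrinsics"]-np.load("w5E.npy")).max()); f["extrinsics"]=np.load("w5E.npy")
q=lambda l:[(100+x/1.5,y/1.5) for x,y in l]
near=q([(399,221),(384,376),(339,372),(345,266),(189,253),(189,207),(288,238),(366,327)])
far=q([(660,240),(629,405),(581,400),(598,289),(415,271),(414,222),(535,258),(613,353)])
def model(p):
    Rm=(R.from_euler("z",p[3])*R.from_euler("y",-35,degrees=True)).as_matrix()
    o=p[:3]; o2=o-Rm[:,1]*.124
    return [[proj(f,o+Rm@l) for l in L],[proj(f,o2+Rm@l) for l in L]],Rm,o,o2
res=lambda p:(np.array(model(p)[0])-np.array([far,near])).ravel()
s=least_squares(res,[.6,-.2,.04,-1.0],loss="soft_l1"); m,Rm,o,o2=model(s.x)
print(s.x.round(4),np.degrees(s.x[3])); print(res(s.x).reshape(2,8,2).round(1).tolist())
s0=st(); R0=R.from_euler("xyz",s0["tool_rot"])
Rt=R.from_matrix(np.column_stack([-Rm[:,0],Rm[:,1],-Rm[:,2]]))
print("turn",np.degrees((Rt*R0.inv()).as_rotvec()).round(1),"rpy",Rt.as_euler("xyz",degrees=True).round(1))
for n,k in (("far",o),("near",o2)):
    t=k+Rm@[-.014,.0445,.003]; print(n,"origin",k.round(4),"tcp",t.round(4),"pre6cm",((t+.06*Rm[:,2]-s0["position"])*100).round(2),"last",(-6*Rm[:,2]).round(2))
E
```

```text
0.00045015212221191647
[ 0.6321 -0.2421  0.0514 -1.4024] -80.35410713999437
[[[3.7, -0.2], [-2.1, 0.0], [-4.2, -0.8], [0.0, -1.9], [-1.1, -0.1], [2.8, 0.7], [0.4, 0.1], [2.3, 1.4]], [[-1.0, 0.5], [-0.3, -0.2], [0.6, -1.0], [1.1, -0.5], [0.7, -0.6], [-0.0, 0.5], [-1.5, 0.7], [-1.2, 1.0]]]
t 4.65 p [ 536.6 -174.4  152.5] rpy [-167.75   33.06  102.64] F [-0.   0.2  0.7] M [ 0.56 -0.09 -0.03] w 51.5 ff 0.0
turn [  0.1 -10.3   3.9] rpy [-180.    35.    99.6]
far origin [ 0.6321 -0.2421  0.0514] tcp [ 0.6737 -0.2217  0.0459] pre6cm [13.14 -1.33 -5.75] last [ 0.58 -3.39 -4.91]
near origin [ 0.5098 -0.2629  0.0514] tcp [ 0.5515 -0.2424  0.0459] pre6cm [ 0.91 -3.41 -5.75] last [ 0.58 -3.39 -4.91]
```

```bash
python3 -m crank '{"travel":[[0.5,-1.7,-2.9],[0.9,-3.4,-5.7],[0.9,-3.4,-5.7],[0.9,-3.4,-5.7],[0.9,-3.4,-5.7]],"turn":[[0,-5,2],[0.1,-10.3,3.9],[0.1,-10.3,3.9],[0.1,-10.3,3.9],[0.1,-10.3,3.9]],"gripper":[0.4,0.4,0.4,0.4,0.4]}' && python3 -m crank '{"travel":[[0.2,-1.1,-1.6],[0.4,-2.2,-3.2],[0.5,-3,-4.3],[0.58,-3.39,-4.91],[0.58,-3.39,-4.91]],"turn":[[0,0,0],[0,0,0],[0,0,0],[0,0,0],[0,0,0]],"gripper":[0.4,0.4,0.4,0.4,0.4]}'
python3 - <<'E'
from h import *
s=st(); f=frame("wrist","w6"); f2=frame("side","s6")
a=cv2.resize(f["pixels"][60:360,120:520,::-1],None,fx=1,fy=1); b=cv2.resize(f2["pixels"][150:350,200:400,::-1],(300,300))
cv2.imwrite("pics/c6.png",np.hstack([a,b]))
E
```

```text
clock: 5.15
position: [0.5465, -0.2074, 0.0959]
tool_rot: [-3.141, 0.611, 1.741]
force: [0.4, 0.5, 0.7]
grip_width: 0.0511
finger_force: 0.0
clock: 5.65
position: [0.5515, -0.2421, 0.0459]
tool_rot: [-3.14, 0.611, 1.741]
force: [-0.3, 0.1, 0.5]
grip_width: 0.0514
finger_force: 0.0
t 5.65 p [ 551.5 -242.1   45.9] rpy [-179.9    34.99   99.76] F [-0.3  0.1  0.5] M [0.64 0.07 0.05] w 51.4 ff 0.0
```

View pics/c6.png

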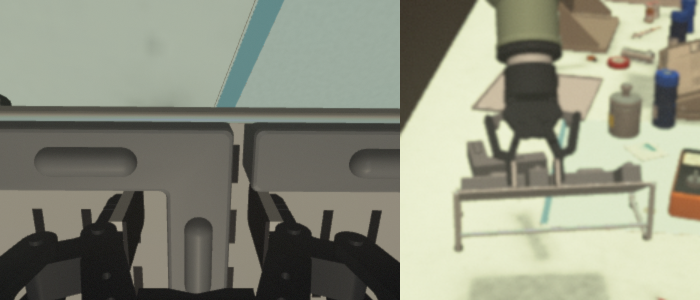

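The fingers straddle the near brick's short arm without touching. Grip and lift along the panel normal.

```bash
python3 -m crank '{"travel":[[0,0,0],[0,0,0],[0,0,0],[0,0,0],[0,0,0]],"turn":[[0,0,0],[0,0,0],[0,0,0],[0,0,0],[0,0,0]],"gripper":[1,1,1,1,1]}' 70 && python3 -m crank '{"travel":[[-0.1,0.5,0.8],[-0.3,1.7,2.5],[-0.5,3,4.5],[-0.8,4.5,6.6],[-0.8,4.5,6.6]],"turn":[[0,0,0],[0,0,0],[0,0,0],[0,0,0],[0,0,0]],"gripper":[1,1,1,1,1]}'
python3 - <<'E'
from h import *
s=st()
# target: laid pose
th=np.radians(-8.75)
E
```

```text
clock: 6.25
position: [0.5521, -0.2412, 0.047]
tool_rot: [3.141, 0.611, 1.741]
force: [-3.1, 5.4, 9.1]
grip_width: 0.0259
finger_force: 69.6
clock: 6.75
position: [0.5445, -0.1943, 0.1145]
tool_rot: [3.139, 0.61, 1.741]
force: [0.4, -1.0, -6.5]
grip_width: 0.0255
finger_force: 70.1
t 6.75 p [ 544.5 -194.3  114.5] rpy [179.82  34.92  99.77] F [ 0.4 -1.  -6.5] M [ 1.28  0.06 -0.02] w 25.5 ff 70.1
```

```bash
python3 -m crank '{"travel":[[0,0,1.5],[0,0.3,3],[0,0.8,4.5],[0,1.8,5.5],[0,3.4,5.5]],"turn":[[8.3,1.4,0],[16.6,2.8,0],[24.9,4.2,0],[33,5.6,0],[34.4,5.9,0]],"gripper":[1,1,1,1,1]}' && python3 -m crank '{"travel":[[0,3.4,0],[0,6.8,0],[0,10.2,0],[0,13.6,0],[0,17,0]],"turn":[[0,0,-8.3],[0,0,-16.6],[0,0,-24.9],[0,0,-33.2],[0,0,-41.5]],"gripper":[1,1,1,1,1]}' && python3 -m crank '{"travel":[[0,3.4,0],[0,6.8,0],[0,10.2,0],[0,13.6,0],[0,17,0]],"turn":[[0,0,-8.3],[0,0,-16.6],[0,0,-24.9],[0,0,-33.2],[0,0,-41.5]],"gripper":[1,1,1,1,1]}' && python3 -m crank '{"travel":[[0.1,3.4,-2],[0.2,6.8,-5],[0.2,7,-8],[0.2,7,-8],[0.2,7,-8]],"turn":[[0,0,-8.3],[0,0,-16.6],[0,0,-25],[0,0,-25.4],[0,0,-25.4]],"gripper":[1,1,1,1,1]}'
python3 - <<'E'
from h import *
s=st(); print(s["qpos"].round(2)); f=frame("wrist","w7")
E
```

```text
clock: 7.25
position: [0.544, -0.1655, 0.1694]
tool_rot: [3.139, -0.002, 1.737]
force: [-0.5, -0.7, -7.5]
grip_width: 0.0259
finger_force: 70.3
clock: 7.75
position: [0.5428, 0.0081, 0.1668]
tool_rot: [-3.14, 0.002, 1.011]
force: [0.9, 0.5, -5.5]
grip_width: 0.0258
finger_force: 70.4
clock: 8.25
position: [0.5429, 0.178, 0.1668]
tool_rot: [-3.141, 0.003, 0.287]
force: [0.8, 0.4, -6.8]
grip_width: 0.0255
finger_force: 70.4
clock: 8.75
position: [0.5452, 0.2462, 0.0873]
tool_rot: [3.141, 0.003, -0.147]
force: [-0.3, 0.3, -4.9]
grip_width: 0.0258
finger_force: 71.2
t 8.75 p [545.2 246.2  87.3] rpy [ 1.7994e+02  1.5000e-01 -8.4400e+00] F [-0.3  0.3 -4.9] M [-0.21 -0.02 -0.02] w 25.8 ff 71.2
[-0.48  0.66 -0.06  1.78  0.05  0.7  -2.29]
```

```bash
python3 -m crank '{"travel":[[0.13,0.32,-2],[0.13,0.32,-4],[0.13,0.32,-4.5],[0.13,0.32,-4.5],[0.13,0.32,-4.5]],"turn":[[0,0,-0.3],[0,0,-0.3],[0,0,-0.3],[0,0,-0.3],[0,0,-0.3]],"gripper":[1,1,1,1,1]}' && python3 -m crank '{"travel":[[0,0,-0.1],[0,0,-0.2],[0,0,-0.2],[0,0,-0.3],[0,0,-0.3]],"turn":[[0,0,0],[0,0,0],[0,0,0],[0,0,0],[0,0,0]],"gripper":[1,1,1,1,1]}'; python3 -c "
from h import *
st()"
```

```text
clock: 9.3
position: [0.5476, 0.2502, 0.0437]
tool_rot: [-3.14, 0.0, -0.156]
force: [-0.4, -0.5, -5.6]
grip_width: 0.0259
finger_force: 71.2
clock: 9.8
position: [0.547, 0.2504, 0.0401]
tool_rot: [-3.141, 0.001, -0.156]
force: [-3.9, -3.2, 10.4]
grip_width: 0.0258
finger_force: 73.6
t 9.8 p [547.  250.4  40.1] rpy [-1.7995e+02  6.0000e-02 -8.9400e+00] F [-3.9 -3.2 10.4] M [-0.64  1.12  0.03] w 25.8 ff 73.6
```

```bash
python3 -m crank '{"travel":[[0,0,0.1],[0,-0.05,0.1],[-0.02,-0.1,0.1],[-0.02,-0.15,0.1],[-0.03,-0.2,0.1]],"turn":[[0,0,0],[0,0,0],[0,0,0],[0,0,0],[0,0,0]],"gripper":[1,1,1,1,1]}';  python3 -m crank '{"travel":[[0,-0.05,0],[0,-0.1,0],[-0.01,-0.15,0],[-0.02,-0.2,0],[-0.02,-0.2,0]],"turn":[[0,0,0],[0,0,0],[0,0,0],[0,0,0],[0,0,0]],"gripper":[1,1,1,1,1]}'; python3 -m crank '{"travel":[[0.01,0.1,0],[0.02,0.2,0],[0.04,0.3,0],[0.05,0.4,0],[0.05,0.45,0]],"turn":[[0,0,0],[0,0,0],[0,0,0],[0,0,0],[0,0,0]],"gripper":[1,1,1,1,1]}';python3 -m crank '{"travel":[[0.01,0.05,0],[0.02,0.1,0],[0.02,0.15,0],[0.03,0.2,0],[0.03,0.25,0]],"turn":[[0,0,0],[0,0,0],[0,0,0],[0,0,0],[0,0,0]],"gripper":[1,1,1,1,1]}'
```

```text
clock: 10.3
position: [0.5467, 0.2486, 0.0403]
tool_rot: [-3.14, 0.001, -0.156]
force: [0.1, 1.5, -2.5]
grip_width: 0.0258
finger_force: 71.5
clock: 10.8
position: [0.5464, 0.2463, 0.0402]
tool_rot: [-3.141, 0.001, -0.156]
force: [0.9, 1.9, -0.5]
grip_width: 0.0257
finger_force: 71.7
clock: 11.3
position: [0.5466, 0.2496, 0.0401]
tool_rot: [3.14, 0.002, -0.157]
force: [-2.2, -6.3, 3.8]
grip_width: 0.0255
finger_force: 72.4
clock: 11.8
position: [0.5469, 0.252, 0.0402]
tool_rot: [3.14, 0.002, -0.157]
force: [-1.0, -5.7, 5.2]
grip_width: 0.0255
finger_force: 72.5
```

```bash
python3 -m crank '{"travel":[[0.01,0.05,0.03],[0.02,0.1,0.03],[0.02,0.15,0.03],[0.03,0.2,0.03],[0.03,0.25,0.03]],"turn":[[0,0,0],[0,0,0],[0,0,0],[0,0,0],[0,0,0]],"gripper":[1,1,1,1,1]}';python3 -m crank '{"travel":[[-0.03,-0.2,0],[-0.05,-0.4,0],[-0.08,-0.6,0],[-0.1,-0.8,0],[-0.12,-1,0]],"turn":[[0,0,0],[0,0,0],[0,0,0],[0,0,0],[0,0,0]],"gripper":[1,1,1,1,1]}';python3 -m crank '{"travel":[[-0.01,-0.1,0],[-0.02,-0.2,0],[-0.02,-0.2,2],[-0.02,-0.2,4],[-0.02,-0.2,5]],"turn":[[0,0,0],[0,0,0],[0,0,0],[0,0,0],[0,0,0]],"gripper":[1,1,1,1,1]}'
python3 - <<'E'
from h import *
st(); f=frame("wrist","w8"); f=frame("top","t8")
im=f["pixels"][185:275,250:340,::-1]; a=cv2.resize(im,(450,450),interpolation=cv2.INTER_CUBIC)
b=cv2.imread("pics/top0.png")[185:275,250:340]; b=cv2.resize(b,(300,300))
w=cv2.imread("pics/w8.png")[0:300,120:520]
cv2.imwrite("pics/c8.png",np.hstack([cv2.resize(a,(400,400)),cv2.copyMakeBorder(w,0,100,0,0,cv2.BORDER_CONSTANT)]))
E
```

```text
clock: 12.3
position: [0.5473, 0.256, 0.0404]
tool_rot: [-3.141, 0.002, -0.156]
force: [-1.3, -0.5, -4.7]
grip_width: 0.0257
finger_force: 71.5
clock: 12.8
position: [0.5462, 0.2456, 0.0405]
tool_rot: [-3.141, 0.002, -0.156]
force: [0.4, -1.1, -5.9]
grip_width: 0.0256
finger_force: 71.4
clock: 13.3
position: [0.5465, 0.2442, 0.092]
tool_rot: [-3.14, 0.0, -0.156]
force: [0.0, 0.5, -6.9]
grip_width: 0.026
finger_force: 71.3
t 13.3 p [546.5 244.2  92. ] rpy [-1.799e+02  1.000e-02 -8.940e+00] F [ 0.   0.5 -6.9] M [-0.15  0.06 -0.01] w 26.0 ff 71.3
```

View pics/c8.png

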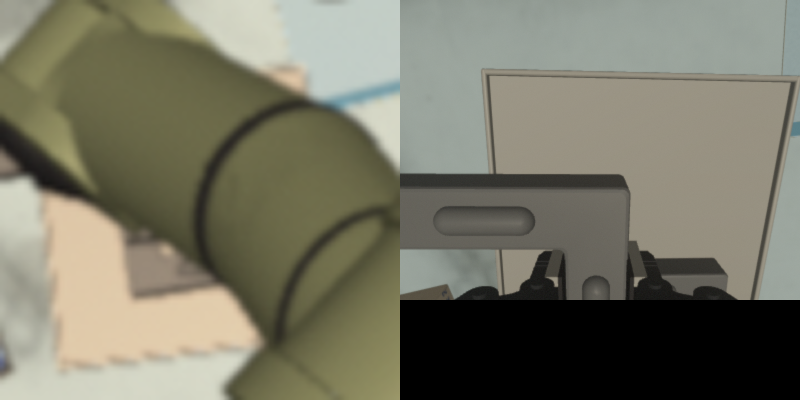

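The held brick's underside stayed at the same height (TCP z about 40.2 mm) across a 6 mm sweep over the key, so it is the base brick. The right-hand picture shows the tray and the laid short arm's end in its place. Next I lower the base brick +x of the laid brick.

```bash
python3 -m crank '{"travel":[[0,-3,0],[-0.1,-6,0],[-0.12,-8.47,-1],[-0.12,-8.47,-3],[-0.12,-8.47,-4]],"turn":[[0,0,0],[0,0,0],[0,0,0],[0,0,0],[0,0,0]],"gripper":[1,1,1,1,1]}';python3 -m crank '{"travel":[[0,0,-2],[0,0,-3.3],[0,0,-4],[0,0,-4],[0,0,-4]],"turn":[[0,0,0],[0,0,0],[0,0,0],[0,0,0],[0,0,0]],"gripper":[1,1,1,1,1]}'; python3 -c "
from h import *
st(); f=frame('wrist','w9')"
```

```text
clock: 13.9
position: [0.544, 0.1582, 0.0485]
tool_rot: [3.141, 0.003, -0.157]
force: [0.2, -0.0, -6.3]
grip_width: 0.0258
finger_force: 71.3
clock: 14.4
position: [0.545, 0.1594, 0.0108]
tool_rot: [-3.141, 0.001, -0.156]
force: [0.4, -0.1, -5.6]
grip_width: 0.0256
finger_force: 71.3
t 14.4 p [545.  159.4  10.8] rpy [-1.7995e+02  7.0000e-02 -8.9300e+00] F [ 0.4 -0.1 -5.6] M [-0.15  0.1  -0.01] w 25.6 ff 71.3
```

```bash
python3 -m crank '{"travel":[[0,0,-0.25],[0,0,-0.4],[0,0,-0.45],[0,0,-0.47],[0,0,-0.47]],"turn":[[0,0,0],[0,0,0],[0,0,0],[0,0,0],[0,0,0]],"gripper":[1,1,1,1,1]}';python3 -m crank '{"travel":[[-0.2,0.03,0],[-0.4,0.06,0],[-0.6,0.09,0],[-0.8,0.12,0],[-0.9,0.14,0]],"turn":[[0,0,0],[0,0,0],[0,0,0],[0,0,0],[0,0,0]],"gripper":[1,1,1,1,1]}'; python3 -m crank '{"travel":[[-0.1,0.01,0],[-0.2,0.03,0],[-0.25,0.04,0],[-0.3,0.05,0],[-0.3,0.05,0]],"turn":[[0,0,0],[0,0,0],[0,0,0],[0,0,0],[0,0,0]],"gripper":[1,1,1,1,1]}'; python3 -c "
from h import *
st()"
```

```text
clock: 14.95
position: [0.5449, 0.1592, 0.0064]
tool_rot: [-3.141, 0.001, -0.156]
force: [-2.5, -0.6, 5.4]
grip_width: 0.0257
finger_force: 72.9
clock: 15.45
position: [0.5368, 0.1608, 0.0064]
tool_rot: [-3.14, -0.001, -0.156]
force: [5.2, -1.3, 2.6]
grip_width: 0.0259
finger_force: 72.5
clock: 15.95
position: [0.534, 0.1612, 0.0064]
tool_rot: [-3.14, -0.001, -0.156]
force: [6.0, -1.3, 2.0]
grip_width: 0.0255
finger_force: 72.5
t 15.95 p [534.  161.2   6.4] rpy [-1.799e+02 -5.000e-02 -8.950e+00] F [ 6.  -1.3  2. ] M [-0.45 -1.09  0.04] w 25.5 ff 72.5
```

```bash
python3 -m crank '{"travel":[[-0.05,0.01,0.03],[-0.1,0.02,0.03],[-0.15,0.02,0.03],[-0.15,0.02,0.03],[-0.15,0.02,0.03]],"turn":[[0,0,0],[0,0,0],[0,0,0],[0,0,0],[0,0,0]],"gripper":[1,1,1,1,1]}'; python3 -m crank '{"travel":[[-0.05,0.01,0],[-0.1,0.02,0],[-0.15,0.02,0],[-0.15,0.02,0],[-0.15,0.02,0]],"turn":[[0,0,0],[0,0,0],[0,0,0],[0,0,0],[0,0,0]],"gripper":[1,1,1,1,1]}'; python3 -m crank '{"travel":[[-0.05,0.01,0],[-0.1,0.02,0],[-0.15,0.02,0],[-0.15,0.02,0],[-0.15,0.02,0]],"turn":[[0,0,0],[0,0,0],[0,0,0],[0,0,0],[0,0,0]],"gripper":[1,1,1,1,1]}'; python3 -c "
from h import *
st()"
```

```text
clock: 16.45
position: [0.532, 0.1614, 0.0064]
tool_rot: [-3.14, 0.0, -0.156]
force: [6.2, -0.4, -1.5]
grip_width: 0.0257
finger_force: 72.0
clock: 16.95
position: [0.5306, 0.1615, 0.0064]
tool_rot: [-3.14, -0.0, -0.157]
force: [5.4, -0.7, -0.3]
grip_width: 0.0257
finger_force: 72.0
clock: 17.45
position: [0.5291, 0.1617, 0.0064]
tool_rot: [-3.14, 0.0, -0.157]
force: [6.5, -0.3, -0.3]
grip_width: 0.0258
finger_force: 72.0
t 17.45 p [529.1 161.7   6.4] rpy [-179.92    0.     -8.97] F [ 6.5 -0.3 -0.3] M [-0.39 -1.23 -0.13] w 25.8 ff 72.0
```

```bash
python3 -m crank '{"travel":[[-0.05,0.01,0],[-0.1,0.02,0],[-0.15,0.02,0],[-0.15,0.02,0],[-0.15,0.02,0]],"turn":[[0,0,0],[0,0,0],[0,0,0],[0,0,0],[0,0,0]],"gripper":[1,1,1,1,1]}'; python3 -m crank '{"travel":[[0,0,0],[0,0,0],[0,0,0],[0,0,0],[0,0,0]],"turn":[[0,0,0],[0,0,0],[0,0,0],[0,0,0],[0,0,0]],"gripper":[0.4,0.4,0.4,0.4,0.4]}'; python3 -m crank '{"travel":[[0,0,3],[0,0,7],[-2,1,11],[-4,3,14],[-4,3,14]],"turn":[[0,0,0],[0,0,0],[0,0,0],[0,0,0],[0,0,0]],"gripper":[0.4,0.4,0.4,0.4,0.4]}'; python3 -m crank '{"travel":[[0,0,0],[0,0,0],[0,0,0],[0,0,0],[0,0,0]],"turn":[[0,0,0],[0,0,0],[0,0,0],[0,0,0],[0,0,0]],"gripper":[0.4,0.4,0.4,0.4,0.4]}'
python3 - <<'E'
from h import *
st(); f=frame("wrist","w10"); np.save("w10E.npy",f["extrinsics"])
u,v=proj(f,[.525,.207,.03]); print(u,v)
u,v=int(u),int(v); y0=max(0,v-105); x0=u-120; print(x0,y0)
cv2.imwrite("pics/w10c.png",cv2.resize(f["pixels"][y0:y0+210,x0:x0+240,::-1],None,fx=2.8,fy=2.8,interpolation=cv2.INTER_CUBIC))
E
```

```text
clock: 17.95
position: [0.5275, 0.162, 0.0064]
tool_rot: [-3.14, 0.0, -0.156]
force: [6.3, 0.1, 0.5]
grip_width: 0.0258
finger_force: 72.0
clock: 18.45
position: [0.5267, 0.1619, 0.0061]
tool_rot: [-3.141, 0.002, -0.156]
force: [-0.2, -0.4, 0.1]
grip_width: 0.0515
finger_force: 0.0
clock: 18.95
position: [0.4862, 0.195, 0.1498]
tool_rot: [-3.137, -0.002, -0.153]
force: [0.5, 0.2, -0.8]
grip_width: 0.0514
finger_force: 0.0
clock: 19.45
position: [0.4868, 0.1915, 0.1455]
tool_rot: [-3.141, 0.002, -0.157]
force: [0.1, 0.3, 0.1]
grip_width: 0.0511
finger_force: 0.0
t 19.45 p [486.8 191.5 145.5] rpy [-1.7999e+02  1.3000e-01 -8.9700e+00] F [0.1 0.3 0.1] M [ 0.04  0.03 -0.04] w 51.1 ff 0.0
290.12276455545566 150.87898460528342
170 45
```

```bash
python3 - <<'E'
from h import *
im=cv2.imread("pics/w10.png"); f=frame("wrist"); f["extrinsics"]=np.load("w10E.npy")
g=cv2.cvtColor(im,cv2.COLOR_BGR2GRAY)[30:270,160:420]
print(np.bincount(g.ravel()//6))
for th in (96,104,112):
    m=(g<th).astype(np.uint8)*255
    cs,h=cv2.findContours(m,cv2.RETR_CCOMP,cv2.CHAIN_APPROX_NONE)
    for c,hh in zip(cs,h[0]):
        if cv2.contourArea(c)>1500:
            p=cv2.approxPolyDP(c,4,True).reshape(-1,2)+[160,30]
            print(th,"hole" if hh[3]>=0 else "out",cv2.contourArea(c),p.tolist())
E
```

```text
[    0     0     0     0     6   495   295   637   227   154   804  1095
  1080   988  1477  3923  3608  2414  1146   471   464  6019 23182  7778
  5498   639]
96 out 18938.5 [[215, 88], [226, 222], [355, 222], [361, 88]]
96 hole 4623.5 [[255, 122], [326, 122], [326, 187], [260, 187]]
96 hole 6674.0 [[217, 89], [358, 88], [356, 191], [328, 191], [328, 121], [221, 119]]
96 out 2067.5 [[406, 30], [385, 244], [370, 243], [367, 253], [264, 251], [261, 243], [248, 243], [243, 251], [177, 250], [160, 117], [174, 251], [234, 252], [223, 269], [263, 269], [264, 253], [368, 256], [368, 269], [408, 269], [402, 258], [386, 249]]
104 out 19036.0 [[215, 87], [227, 223], [355, 223], [360, 87]]
104 hole 4618.0 [[255, 122], [325, 122], [326, 187], [260, 187]]
104 hole 2394.5 [[296, 89], [360, 91], [354, 153], [344, 135], [330, 152], [327, 120], [288, 118], [314, 107], [313, 99], [298, 95]]
104 out 2298.5 [[407, 30], [385, 244], [370, 243], [367, 253], [264, 251], [261, 243], [247, 243], [243, 251], [176, 249], [160, 115], [173, 250], [233, 252], [223, 269], [264, 269], [264, 253], [367, 255], [368, 269], [408, 269], [386, 248]]
112 out 19142.0 [[215, 87], [226, 223], [355, 223], [360, 87]]
112 hole 4538.5 [[255, 122], [325, 122], [326, 187], [261, 187]]
112 out 2458.0 [[407, 30], [385, 243], [369, 243], [367, 253], [264, 251], [261, 243], [247, 243], [240, 251], [176, 249], [160, 114], [173, 251], [233, 253], [223, 269], [264, 269], [264, 253], [367, 255], [368, 269], [408, 269], [386, 248]]
```

```bash
cat > meas.py <<'E'
from h import *
def square(f,z,box,th=104):
    x0,y0,x1,y1=box
    g=cv2.cvtColor(f["pixels"],cv2.COLOR_RGB2GRAY)[y0:y1,x0:x1]
    cs,_=cv2.findContours((g<th).astype(np.uint8)*255,cv2.RETR_EXTERNAL,cv2.CHAIN_APPROX_NONE)
    c=max(cs,key=cv2.contourArea).reshape(-1,2)+[x0,y0]
    P=np.array([onz(f,u,v,z)[:2] for u,v in c],np.float32)
    return P,c
E
python3 - <<'E'
from meas import *
from scipy.ndimage import map_coordinates
f=frame("wrist"); f["extrinsics"]=np.load("w10E.npy"); im=cv2.imread("pics/w10.png"); f["pixels"]=im[:,:,::-1]
P,c=square(f,.031,(160,30,420,242))
r=cv2.minAreaRect(P*1000); print(r)
a=np.radians(-8.97); ex=np.array([np.cos(a),np.sin(a)]); ey=np.array([-ex[1],ex[0]])
# edges: median position of contour points per side, and slope
C=np.array(r[0])/1000; q=(P-C)@np.array([ex,ey]).T*1000
for n,i,s in (("+x",0,1),("-x",0,-1),("+y",1,1),("-y",1,-1)):
    k=(q[:,i]*s>45)&(np.abs(q[:,1-i])<48); co=np.polyfit(q[k,1-i],q[k,i],1); print(n,co.round(3),"slope deg",np.degrees(np.arctan(co[0])).round(2))
    if i==0:
        for lo,hi in ((-50,0),(0,50)):
            kk=k&(q[:,1]>lo)&(q[:,1]<hi); print("  ",lo,hi,np.median(q[kk,0]).round(2))
    else:
        for lo,hi in ((-50,-35),(-30,25),(33,50)):
            kk=k&(q[:,0]>lo)&(q[:,0]<hi); print("  ",lo,hi,np.median(q[kk,1]).round(2))
g=cv2.cvtColor(im,cv2.COLOR_BGR2GRAY).astype(float)
def prof(pts):
    uv=np.array([proj(f,[*p,.031]) for p in pts]); return map_coordinates(g,[uv[:,1],uv[:,0]],order=1)
print(C)
for y in (.035,.037,.052,.054): print("seam1 y",y,prof([C+ex*x+ey*y for x in np.arange(.020,.040,.001)]).round().astype(int))
for y in (-.035,-.037,-.052,-.054): print("seam2 y",y,prof([C+ex*x+ey*y for x in np.arange(-.04,-.02,.001)]).round().astype(int))
E
```

```text
((518.5377807617188, 208.80831909179688), (115.38875579833984, 113.42696380615234), 80.45516967773438)
+x [1.1000e-02 5.6302e+01] slope deg 0.6
   -50 0 55.96
   0 50 56.66
-x [ 8.0000e-03 -5.6282e+01] slope deg 0.45
   -50 0 -56.1
   0 50 -56.13
+y [-1.0000e-02  5.7079e+01] slope deg -0.55
   -50 -35 57.46
   -30 25 57.16
   33 50 56.71
-y [-9.0000e-03 -5.7038e+01] slope deg -0.54
   -50 -35 -56.52
   -30 25 -57.16
   33 50 -57.32
[0.51853778 0.20880832]
seam1 y 0.035 [98 98 97 98 98 99 99 98 94 84 66 76 93 97 98 97 97 98 99 98]
seam1 y 0.037 [98 99 98 98 98 98 98 98 94 82 66 77 94 98 98 98 97 97 98 99]
seam1 y 0.052 [95 96 96 96 96 96 96 95 92 84 68 76 92 96 96 96 97 96 98 96]
seam1 y 0.054 [96 95 96 95 96 96 96 96 92 83 71 80 87 95 97 96 96 96 97 96]
seam2 y -0.035 [ 96  96  97  96  96  97  96  96  89  76  77  92  98 100 100 100  99 100
 100  99]
seam2 y -0.037 [ 96  97  97  96  96  97  97  96  90  75  77  91  98  98 100  99  98  99
 100 101]
seam2 y -0.052 [ 97  97  97  97  98  98  99  96  88  73  77  92  98  99  99  99 100 100
  99 100]
seam2 y -0.054 [ 97  97  97  97  96  97  97  95  87  73  77  91  99  99  98  98  99  99
 100 100]
```

The bottom course looks closed: both seams show only a thin, uniform chamfer line, the outer faces are flush, and the square is the right size. I turn the tool to the placing yaw and re-measure there, so camera bias cancels.

```bash
python3 -m crank '{"travel":[[0.5,-0.4,0],[1,-0.8,0],[1.5,-1.2,0],[2,-1.6,0],[2.5,-2,0]],"turn":[[0,0,8.3],[0,0,16.6],[0,0,24.9],[0,0,33.2],[0,0,41.5]],"gripper":[0,0,0,0,0]}'; python3 -m crank '{"travel":[[0,0,0],[0,0,0],[0,0,0],[0,0,0],[0,0,0]],"turn":[[0,0,8.3],[0,0,16.6],[0,0,24.9],[0,0,33.2],[0,0,41.5]],"gripper":[0,0,0,0,0]}';python3 -m crank '{"travel":[[0,0,0],[0,0,0],[0,0,0],[0,0,0],[0,0,0]],"turn":[[0,0,6.5],[0,0,6.5],[0,0,6.5],[0,0,6.5],[0,0,6.5]],"gripper":[0,0,0,0,0]}'
cat >> meas.py <<'E'
def edges(P,a):
    C=np.array(cv2.minAreaRect(P*1000)[0])/1000
    for _ in range(3):
        ex=np.array([np.cos(a),np.sin(a)]); ey=np.array([-ex[1],ex[0]]); q=(P-C)@np.array([ex,ey]).T*1000; o=[];sl=[]
        for i,s in ((0,1),(0,-1),(1,1),(1,-1)):
            k=(q[:,i]*s>45)&(np.abs(q[:,1-i])<48); co=np.polyfit(q[k,1-i],q[k,i],1); o.append(co[1]); sl.append(co[0]*(-1 if i==0 else 1))
        a=a+np.mean(sl); C=C+ex*(o[0]+o[1])/2000+ey*(o[2]+o[3])/2000
    return C,np.degrees(a),np.array(o).round(2),np.degrees(sl).round(2)
E
python3 - <<'E'
from meas import *
st(); f=frame("wrist","w11")
u,v=proj(f,[.5185,.2088,.031]); print(u,v); u,v=int(u),int(v)
P,c=square(f,.031,(u-120,max(v-115,0),u+120,v+100)); print(edges(P,np.radians(-9.5)))
E
```

```text
clock: 20.1
position: [0.512, 0.1716, 0.1461]
tool_rot: [-3.141, 0.002, 0.574]
force: [0.0, -0.6, 0.8]
grip_width: 0.0855
finger_force: 0.0
clock: 20.6
position: [0.5118, 0.1718, 0.1461]
tool_rot: [-3.141, 0.002, 1.298]
force: [0.9, 0.6, 0.2]
grip_width: 0.0856
finger_force: 0.0
clock: 21.1
position: [0.5118, 0.1719, 0.1461]
tool_rot: [-3.141, 0.002, 1.404]
force: [-0.1, 0.1, -0.1]
grip_width: 0.0854
finger_force: 0.0
t 21.1 p [511.8 171.9 146.1] rpy [-1.7996e+02  9.0000e-02  8.0470e+01] F [-0.1  0.1 -0.1] M [ 0.02  0.   -0.07] w 85.4 ff 0.0
318.4266185345702 151.2999210893719
(array([0.51815532, 0.20964311]), np.float64(-9.393198720142323), array([ 56.43, -56.43,  56.9 , -56.9 ]), array([ 0.01,  0.09,  0.04, -0.14]))
```

```bash
python3 -m crank '{"travel":[[-0.2,-4.5,0],[-0.5,-9,0],[-0.8,-13.5,0],[-1,-18,0],[-1.3,-22.5,0]],"turn":[[0,0,5.1],[0,0,10.2],[0,0,15.3],[0,0,20.4],[0,0,25.5]],"gripper":[0,0,0,0,0]}'; python3 -m crank '{"travel":[[-0.2,-3.5,0],[-0.3,-5.5,0],[-0.3,-5.5,0],[-0.3,-5.5,0],[-0.3,-5.5,0]],"turn":[[0,0,0],[0,0,0],[0,0,0],[0,0,0],[0,0,0]],"gripper":[0.3,0.4,0.4,0.4,0.4]}'
cat >> meas.py <<'E'
def ledges(P,C,a,ins=1.0):
    C=np.array(C)
    for _ in range(6):
        ex=np.array([np.cos(a),np.sin(a)]); ey=np.array([-ex[1],ex[0]]); q=(P-C)@np.array([ex,ey]).T*1000; r=[];sl=[]
        for n,i,t,lo,hi in (("-x",0,-58+ins,-50,50),("+y",1,58-ins,-50,22),("xin",0,-31-ins,-50,22),("yin",1,31+ins,-22,22),("xend",0,29.5-ins,36,53),("yend",1,-58+ins,-53,-36)):
            k=(np.abs(q[:,i]-t)<6)&(q[:,1-i]>lo)&(q[:,1-i]<hi); co=np.polyfit(q[k,1-i],q[k,i],1); m=(lo+hi)/2; r.append((n,round(float(np.polyval(co,m)-t),2),round(float(np.degrees(co[0])*(-1 if i==0 else 1)),2)))
        a=a+np.radians((r[0][2]*2+r[1][2])/3); C=C+ex*r[0][1]/1000+ey*(r[1][1]+r[5][1])/2000
    return C,np.degrees(a),r
E
python3 - <<'E'
from meas import *
st(); f=frame("wrist","w12")
u,v=proj(f,[.4861,-.0728,.028]); print(u,v); u,v=int(u),int(v)
g=cv2.cvtColor(f["pixels"],cv2.COLOR_RGB2GRAY); print(np.bincount(g[max(v-100,0):v+90,u-100:u+100].ravel()//8))
for th in (118,126):
    P,c=square(f,.028,(u-110,max(v-110,0),u+110,v+95),th); print(len(c),cv2.contourArea(c)); print(ledges(P,[.4861,-.0728],np.radians(106.07)))
E
```

```text
clock: 21.65
position: [0.4985, -0.0548, 0.1462]
tool_rot: [-3.141, 0.002, 1.854]
force: [1.0, -0.9, -0.5]
grip_width: 0.0851
finger_force: 0.0
clock: 22.15
position: [0.496, -0.107, 0.1462]
tool_rot: [-3.141, 0.001, 1.852]
force: [0.0, 0.0, -0.6]
grip_width: 0.0513
finger_force: 0.0
t 22.15 p [ 496.  -107.   146.2] rpy [-1.7998e+02  7.0000e-02  1.0611e+02] F [ 0.   0.  -0.6] M [-0.02  0.01  0.05] w 51.3 ff 0.0
317.25962733502246 153.9884372377218
[    0     0     0     0     0   449   279   207   362   530   770  2984
  2447   198   127   208  1823 26928   688]
739 8314.5Traceback (most recent call last):
  File "<stdin>", line 6, in <module>
  File "meas.py", line 22, in ledges
    k=(np.abs(q[:,i]-t)<6)&(q[:,1-i]>lo)&(q[:,1-i]<hi); co=np.polyfit(q[k,1-i],q[k,i],1); m=(lo+hi)/2; r.append((n,round(float(np.polyval(co,m)-t),2),round(float(np.degrees(co[0])*(-1 if i==0 else 1)),2)))
                                                           ~~~~~~~~~~^^^^^^^^^^^^^^^^^^^
    raise TypeError("expected non-empty vector for x")
TypeError: expected non-empty vector for x
```

```bash
sed -i 's/def ledges(P,C,a,ins=1.0):/def ledges(P,C,a,ins=1.0,it=8):/; s/for _ in range(6):/for j in range(it):/; s/(np.abs(q\[:,i\]-t)<6)/(np.abs(q[:,i]-t)<(12 if j<3 else 5))/; s/co=np.polyfit(q\[k,1-i\],q\[k,i\],1); m=(lo+hi)/2; r/m=(lo+hi)\/2; co=np.polyfit(q[k,1-i],q[k,i],1) if k.sum()>5 else [0,t+99]; r/' meas.py
python3 - <<'E'
from meas import *
st(); f=frame("wrist","w12")
u,v=proj(f,[.4861,-.0728,.028]); u,v=int(u),int(v)
P,c=square(f,.028,(u-110,max(v-110,0),u+110,v+95),118); 
print((P.min(0)).round(3),P.max(0).round(3)); print(cv2.approxPolyDP(c.reshape(-1,1,2),4,True).reshape(-1,2).tolist())
q=cv2.approxPolyDP(c.reshape(-1,1,2),4,True).reshape(-1,2); print([onz(f,a,b,.028)[:2].round(4).tolist() for a,b in q])
print(ledges(P,[.4861,-.0728],np.radians(106.07)))
E
```

```text
t 22.2 p [ 496.  -106.9  146.2] rpy [-1.7997e+02  8.0000e-02  1.0614e+02] F [ 0.3 -0.2  0.6] M [-0.01 -0.04 -0.02] w 51.4 ff 0.0
[ 0.425 -0.142] [ 0.57  -0.015]
[[426, 110], [389, 195], [380, 178], [289, 178], [285, 113], [251, 112], [255, 212], [378, 214], [367, 248], [386, 248], [379, 241], [426, 136]]
[[0.5596, -0.0149], [0.5554, -0.0895], [0.5429, -0.0775], [0.4688, -0.099], [0.4521, -0.0485], [0.4258, -0.0553], [0.4479, -0.1368], [0.5521, -0.1085], [0.5534, -0.1421], [0.5699, -0.1373], [0.5615, -0.1326], [0.5672, -0.0339]]sed: -e expression #1, char 228: unknown option to 's'
Traceback (most recent call last):
  File "meas.py", line 22, in ledges
    k=(np.abs(q[:,i]-t)<6)&(q[:,1-i]>lo)&(q[:,1-i]<hi); co=np.polyfit(q[k,1-i],q[k,i],1); m=(lo+hi)/2; r.append((n,round(float(np.polyval(co,m)-t),2),round(float(np.degrees(co[0])*(-1 if i==0 else 1)),2)))
                                                           ~~~~~~~~~~^^^^^^^^^^^^^^^^^^^
TypeError: expected non-empty vector for x
```

```bash
python3 - <<'E'
s=open("meas.py").read(); i=s.index("def ledges")
s=s[:i]+'''def lmask(f,box,th):
    x0,y0,x1,y1=box; p=f["pixels"][y0:y1,x0:x1].astype(int)
    m=((p.mean(2)<th)&(p.max(2)-p.min(2)<26)&(p.mean(2)>20)).astype(np.uint8)*255
    m=cv2.morphologyEx(m,cv2.MORPH_OPEN,np.ones((5,5),np.uint8))
    cs,_=cv2.findContours(m,cv2.RETR_EXTERNAL,cv2.CHAIN_APPROX_NONE)
    return max(cs,key=cv2.contourArea).reshape(-1,2)+[x0,y0]
def ledges(P,C,a,ins=1.0):
    C=np.array(C)
    for j in range(8):
        ex=np.array([np.cos(a),np.sin(a)]); ey=np.array([-ex[1],ex[0]]); q=(P-C)@np.array([ex,ey]).T*1000; r=[]
        for n,i,t,lo,hi in (("-x",0,-58+ins,-48,50),("+y",1,58-ins,-50,22),("xend",0,29.5-ins,36,53),("yend",1,-58+ins,-53,-36)):
            k=(np.abs(q[:,i]-t)<(9 if j<3 else 4))&(q[:,1-i]>lo)&(q[:,1-i]<hi); co=np.polyfit(q[k,1-i],q[k,i],1) if k.sum()>5 else [0,t+99]
            r.append((n,int(k.sum()),round(float(np.polyval(co,(lo+hi)/2)-t),2),round(float(np.degrees(co[0])*(-1 if i==0 else 1)),2)))
        a=a+np.radians((r[0][3]*2+r[1][3])/3); C=C+ex*r[0][2]/1000+ey*r[1][2]/1000
    return C,np.degrees(a),r
'''
open("meas.py","w").write(s)
from meas import *
f=frame("wrist","w13"); s=st()
c=lmask(f,(200,60,440,226),118); P=np.array([onz(f,u,v,.028)[:2] for u,v in c])
print(cv2.approxPolyDP(c.reshape(-1,1,2),4,True).reshape(-1,2).tolist())
C,a,r=ledges(P,[.488,-.0669],np.radians(105.2)); print(C,a,r)
t=C+R.from_euler("z",a,degrees=True).apply([-.014,.0445,0])[:2]; print("tcp",t,"travel cm",(t-s["position"][:2])*100,"turn",a-np.degrees(s["tool_rot"][2]))
E
```

```text
t 22.3 p [ 496.  -107.2  146.2] rpy [-1.7997e+02  8.0000e-02  1.0614e+02] F [-0.7  0.6  0.3] M [ 0.04 -0.05 -0.  ] w 51.8 ff 0.0
[[250, 113], [255, 212], [385, 213], [387, 186], [380, 178], [289, 178], [285, 112]]
[ 0.48737251 -0.0674131 ] 105.61333333333337 [('-x', 112, -0.0, -0.18), ('+y', 86, -0.0, 0.34), ('xend', 22, 0.53, 0.56), ('yend', 19, -0.72, -0.06)]
tcp [ 0.44828258 -0.09287341] travel cm [-4.77016066  1.42917711] turn -0.5245614914515926
```

```bash
python3 -m crank '{"travel":[[-2.4,0.7,-2],[-4.77,1.43,-5],[-4.77,1.43,-8.5],[-4.77,1.43,-10],[-4.77,1.43,-10]],"turn":[[0,0,-0.5],[0,0,-0.5],[0,0,-0.5],[0,0,-0.5],[0,0,-0.5]],"gripper":[0.4,0.4,0.4,0.4,0.4]}'; python3 -m crank '{"travel":[[0,0,-2],[0,0,-3.5],[0,0,-4.2],[0,0,-4.28],[0,0,-4.28]],"turn":[[0,0,0],[0,0,0],[0,0,0],[0,0,0],[0,0,0]],"gripper":[0.4,0.4,0.4,0.4,0.4]}';python3 -m crank '{"travel":[[0,0,0],[0,0,0],[0,0,0],[0,0,0],[0,0,0]],"turn":[[0,0,0],[0,0,0],[0,0,0],[0,0,0],[0,0,0]],"gripper":[1,1,1,1,1]}' 70;python3 -m crank '{"travel":[[0,0,1],[0,0,3],[0,0,6],[0,0,9],[0,0,9]],"turn":[[0,0,0],[0,0,0],[0,0,0],[0,0,0],[0,0,0]],"gripper":[1,1,1,1,1]}'
python3 - <<'E'
import numpy as np
from h import *
C=np.array([.51816,.20964]); a=np.radians(-9.39); ex=np.array([np.cos(a),np.sin(a)]); O=C+.00075*ex
s=st()
for n,y in (("A",a+np.pi/2),("B",a-np.pi/2)):
    t=O+R.from_euler("z",y).apply([-.014,.0445,0])[:2]; print(n,t,((t-s["position"][:2])*100).round(2))
E
```

```text
clock: 22.8
position: [0.4472, -0.0929, 0.0446]
tool_rot: [-3.138, 0.0, 1.844]
force: [-0.0, 0.6, 1.2]
grip_width: 0.0512
finger_force: 0.0
clock: 23.3
position: [0.4485, -0.0937, 0.004]
tool_rot: [-3.141, 0.002, 1.843]
force: [-0.4, -0.8, 0.4]
grip_width: 0.0513
finger_force: 0.0
clock: 23.8
position: [0.449, -0.0938, 0.0043]
tool_rot: [3.14, 0.002, 1.843]
force: [-1.5, 0.8, 16.3]
grip_width: 0.0258
finger_force: 68.6
clock: 24.3
position: [0.4493, -0.0943, 0.0964]
tool_rot: [3.139, 0.004, 1.842]
force: [-0.2, 0.4, -6.4]
grip_width: 0.0259
finger_force: 70.0
t 24.3 p [449.3 -94.3  96.4] rpy [179.83   0.21 105.52] F [-0.2  0.4 -6.4] M [ 0.01  0.25 -0.06] w 25.9 ff 70.0
A [0.47271207 0.20296557] [ 2.35 29.73]
B [0.56508783 0.2160697 ] [11.58 31.04]
```

```bash
python3 -m crank '{"travel":[[0.3,4.5,0.5],[0.7,9,0.5],[1,13.5,0.5],[1.4,18,0.5],[1.8,22.5,0.5]],"turn":[[0,0,-5],[0,0,-10],[0,0,-15],[0,0,-20],[0,0,-24.9]],"gripper":[1,1,1,1,1]}'; python3 -m crank '{"travel":[[0.3,4.2,0],[0.55,7.23,0],[0.55,7.23,-2],[0.55,7.23,-4],[0.55,7.23,-4.5]],"turn":[[0,0,0],[0,0,0],[0,0,0],[0,0,0],[0,0,0]],"gripper":[1,1,1,1,1]}';  python3 -m crank '{"travel":[[0,0,0],[0,0,0],[0,0,0],[0,0,0],[0,0,0]],"turn":[[0,0,0],[0,0,0],[0,0,0],[0,0,0],[0,0,0]],"gripper":[1,1,1,1,1]}'; python3 -c "
from h import *
st()"
```

```text
clock: 24.8
position: [0.4653, 0.1326, 0.0975]
tool_rot: [-3.14, 0.002, 1.404]
force: [1.4, -0.7, -6.5]
grip_width: 0.0256
finger_force: 70.3
clock: 25.3
position: [0.47, 0.2028, 0.0509]
tool_rot: [-3.138, 0.004, 1.408]
force: [0.0, -0.2, -6.6]
grip_width: 0.0257
finger_force: 70.3
clock: 25.8
position: [0.4719, 0.2034, 0.0537]
tool_rot: [-3.142, 0.001, 1.407]
force: [-0.2, 0.3, -5.5]
grip_width: 0.0257
finger_force: 70.3
t 25.8 p [471.9 203.4  53.7] rpy [-1.800e+02  7.000e-02  8.064e+01] F [-0.2  0.3 -5.5] M [0.09 0.18 0.  ] w 25.7 ff 70.3
```

```bash
python3 -m crank '{"travel":[[0.06,-0.15,-0.5],[0.06,-0.15,-1],[0.06,-0.15,-1.2],[0.06,-0.15,-1.2],[0.06,-0.15,-1.2]],"turn":[[0,0,0],[0,0,0],[0,0,0],[0,0,0],[0,0,0]],"gripper":[1,1,1,1,1]}'; python3 -m crank '{"travel":[[0,0,-0.1],[0,0,-0.2],[0,0,-0.25],[0,0,-0.3],[0,0,-0.3]],"turn":[[0,0,0],[0,0,0],[0,0,0],[0,0,0],[0,0,0]],"gripper":[1,1,1,1,1]}'; python3 -c "
from h import *
st()"
```

```text
clock: 26.3
position: [0.4721, 0.202, 0.0412]
tool_rot: [-3.141, 0.002, 1.408]
force: [0.3, -0.7, -6.3]
grip_width: 0.026
finger_force: 70.2
clock: 26.8
position: [0.4726, 0.202, 0.0385]
tool_rot: [-3.142, 0.001, 1.408]
force: [3.1, -0.8, -2.1]
grip_width: 0.0253
finger_force: 70.9
t 26.8 p [472.6 202.   38.5] rpy [-1.800e+02  7.000e-02  8.065e+01] F [ 3.1 -0.8 -2.1] M [ 0.07 -0.38 -0.04] w 25.3 ff 70.9
```

```bash
python3 -m crank '{"travel":[[0.05,0,0],[0.05,0,-0.05],[0.07,0,-0.1],[0.07,0,-0.15],[0.07,0,-0.15]],"turn":[[0,0,0],[0,0,0],[0,0,0],[0,0,0],[0,0,0]],"gripper":[1,1,1,1,1]}'; python3 -m crank '{"travel":[[0,0,-0.05],[0,0,-0.1],[0,0,-0.15],[0,0,-0.15],[0,0,-0.15]],"turn":[[0,0,0],[0,0,0],[0,0,0],[0,0,0],[0,0,0]],"gripper":[1,1,1,1,1]}'; python3 -c "
from h import *
st()"
```

```text
clock: 27.3
position: [0.4733, 0.202, 0.0369]
tool_rot: [-3.142, 0.001, 1.408]
force: [5.7, 0.1, -1.4]
grip_width: 0.0257
finger_force: 70.9
clock: 27.8
position: [0.4736, 0.202, 0.0355]
tool_rot: [3.141, 0.001, 1.408]
force: [7.1, -1.3, -1.6]
grip_width: 0.0261
finger_force: 71.0
t 27.8 p [473.6 202.   35.5] rpy [1.7998e+02 5.0000e-02 8.0640e+01] F [ 7.1 -1.3 -1.6] M [-0.18 -1.51 -0.1 ] w 26.1 ff 71.0
```

```bash
python3 -m crank '{"travel":[[0.05,0,0],[0.07,0,-0.05],[0.08,0,-0.1],[0.08,0,-0.15],[0.08,0,-0.15]],"turn":[[0,0,0],[0,0,0],[0,0,0],[0,0,0],[0,0,0]],"gripper":[1,1,1,1,1]}'; python3 -m crank '{"travel":[[0,0,-0.05],[0,0,-0.1],[0,0,-0.1],[0,0,-0.1],[0,0,-0.1]],"turn":[[0,0,0],[0,0,0],[0,0,0],[0,0,0],[0,0,0]],"gripper":[1,1,1,1,1]}'; python3 -c "
from h import *
st()"
```

```text
clock: 28.3
position: [0.4737, 0.202, 0.0353]
tool_rot: [3.141, 0.002, 1.408]
force: [-9.3, -5.0, 41.5]
grip_width: 0.0257
finger_force: 76.2
clock: 28.8
position: [0.4737, 0.202, 0.0352]
tool_rot: [3.141, 0.002, 1.408]
force: [-14.3, -7.0, 66.3]
grip_width: 0.0254
finger_force: 79.5
t 28.8 p [473.7 202.   35.2] rpy [1.7995e+02 1.2000e-01 8.0660e+01] F [-14.3  -7.   66.3] M [-1.82  3.24 -0.13] w 25.4 ff 79.5
```

```bash
python3 -m crank '{"travel":[[0,0,0.15],[-0.02,0,0.22],[-0.02,0,0.22],[-0.02,0,0.22],[-0.02,0,0.22]],"turn":[[0,0,0],[0,0,0],[0,0,0],[0,0,0],[0,0,0]],"gripper":[1,1,0.4,0.4,0.4]}'; python3 -m crank '{"travel":[[0,0,0],[0,0,0],[0,0,2],[1,-1,6],[2,-1.5,8]],"turn":[[0,0,0],[0,0,0],[0,0,0],[0,0,0],[0,0,0]],"gripper":[0.4,0.4,0.4,0.4,0.4]}'; python3 -m crank '{"travel":[[1.5,-1.5,2],[1.5,-1.5,3],[1.5,-1.5,3],[1.5,-1.5,3],[1.5,-1.5,3]],"turn":[[0,0,0],[0,0,0],[0,0,0],[0,0,0],[0,0,0]],"gripper":[0.4,0.4,0.4,0.4,0.4]}'
python3 - <<'E'
from meas import *
s=st(); f=frame("wrist","w14"); np.save("w14E.npy",f["extrinsics"])
u,v=proj(f,[.5189,.2095,.059]); print(u,v)
y0=max(0,int(v)-140); x0=int(u)-150; print(x0,y0)
cv2.imwrite("pics/w14c.png",cv2.resize(f["pixels"][y0:y0+280,x0:x0+300,::-1],None,fx=2.1,fy=2.1,interpolation=cv2.INTER_CUBIC))
E
```

```text
clock: 29.3
position: [0.4731, 0.202, 0.0347]
tool_rot: [-3.14, 0.002, 1.408]
force: [-0.7, -0.7, 0.7]
grip_width: 0.0514
finger_force: 0.0
clock: 29.8
position: [0.4941, 0.1868, 0.1173]
tool_rot: [3.141, 0.001, 1.408]
force: [0.4, 0.2, -1.4]
grip_width: 0.0508
finger_force: 0.0
clock: 30.3
position: [0.5077, 0.1724, 0.1441]
tool_rot: [-3.14, 0.002, 1.409]
force: [-0.8, 0.2, -0.4]
grip_width: 0.0509
finger_force: 0.0
t 30.3 p [507.7 172.4 144.1] rpy [-1.7988e+02  1.2000e-01  8.0720e+01] F [-0.8  0.2 -0.4] M [ 0.01  0.06 -0.  ] w 50.9 ff 0.0
325.1883803804775 155.61927321066304
175 15
```

```bash
cat > rk.py <<'E'
from meas import *
Rm=(R.from_euler("z",-80.35,degrees=True)*R.from_euler("y",-35,degrees=True))
o=np.array([.6321,-.2421,.0514])
def turnto(s,Rb):
    M=Rb.as_matrix(); Rt=R.from_matrix(np.column_stack([-M[:,0],M[:,1],-M[:,2]]))
    return np.degrees((Rt*R.from_euler("xyz",s["tool_rot"]).inv()).as_rotvec())
E
python3 - <<'E'
from rk import *
s=st(); t=o+Rm.apply([.016,.0445,.103]); print(t,((t-s["position"])*100).round(2),turnto(s,Rm).round(1))
E
```

```text
t 30.35 p [507.8 172.3 144.2] rpy [-1.7988e+02  1.2000e-01  8.0710e+01] F [-0.4 -0.8 -0. ] M [-0.05  0.02  0.04] w 51.5 ff 0.0
[ 0.66826409 -0.18931906  0.14494988] [ 16.05 -36.16   0.08] [-35.   -0.2  18.4]
```

```bash
python3 -m crank '{"travel":[[1,-4,1],[2.5,-8,2],[5,-12,2],[7.5,-16,2],[10,-20,2]],"turn":[[0,0,4],[0,0,8],[0,0,12],[0,0,16],[0,0,18.9]],"gripper":[0.4,0.4,0.4,0.4,0.4]}'; python3 -m crank '{"travel":[[2,-4,0],[4,-8,-0.5],[5.5,-12,-1],[6.05,-15,-1.5],[6.05,-16.16,-1.9]],"turn":[[-7,-1.2,0],[-14,-2.4,0],[-21,-3.5,0],[-28,-4.7,0],[-34.6,-5.8,0]],"gripper":[0.4,0.4,0.4,0.4,0.4]}';python3 -m crank '{"travel":[[0,0,0],[0,0,0],[0,0,0],[0,0,0],[0,0,0]],"turn":[[0,0,0],[0,0,0],[0,0,0],[0,0,0],[0,0,0]],"gripper":[0.4,0.4,0.4,0.4,0.4]}'
python3 - <<'E'
from rk import *
s=st(); print(turnto(s,Rm).round(2)); f=frame("wrist","w15"); np.save("w15E.npy",f["extrinsics"])
n=Rm.apply([0,0,1]); p0=o+n*.028
pts=[proj(f,o+Rm.apply(l)) for l in L]; print(np.round(pts).tolist())
g=cv2.cvtColor(f["pixels"],cv2.COLOR_RGB2GRAY)
us=[p[0] for p in pts]; vs=[p[1] for p in pts]
x0,x1,y0,y1=int(max(0,min(us)-25)),int(min(639,max(us)+25)),int(max(0,min(vs)-25)),int(min(399,max(vs)+20))
print(x0,x1,y0,y1,np.bincount(g[y0:y1,x0:x1].ravel()//8))
for th in (92,100):
    m=((g<th)&(g>50)).astype(np.uint8)*255; m[:y0]=0;m[y1:]=0;m[:,:x0]=0;m[:,x1:]=0
    m=cv2.morphologyEx(m,cv2.MORPH_OPEN,np.ones((7,7),np.uint8))
    c=max(cv2.findContours(m,cv2.RETR_EXTERNAL,cv2.CHAIN_APPROX_NONE)[0],key=cv2.contourArea).reshape(-1,2)
    print(th,cv2.approxPolyDP(c.reshape(-1,1,2),4,True).reshape(-1,2).tolist())
    q=Rm.inv().apply(np.array([onplane(f,u,v,p0,n) for u,v in c])-o)*1000
    for nm,i,t,lo,hi in (("xend",0,28.5,36,53),("+y",1,57,-20,22),("yin",1,32,-20,22),("xin",0,-32,-50,22),("yend",1,-57,-53,-36)):
        k=(np.abs(q[:,i]-t)<9)&(q[:,1-i]>lo)&(q[:,1-i]<hi)
        if k.sum()>5:
            co=np.polyfit(q[k,1-i],q[k,i],1); print(nm,k.sum(),"off",(np.polyval(co,(lo+hi)/2)-t).round(2),"rot",np.degrees(co[0]*(-1 if i==0 else 1)).round(2))
E
```

```text
clock: 30.85
position: [0.609, -0.0295, 0.1645]
tool_rot: [-3.14, 0.001, 1.741]
force: [0.9, 0.7, 0.3]
grip_width: 0.0516
finger_force: 0.0
clock: 31.35
position: [0.6692, -0.1924, 0.1457]
tool_rot: [-3.14, 0.62, 1.736]
force: [-0.6, 0.2, -0.6]
grip_width: 0.0513
finger_force: 0.0
clock: 31.85
position: [0.669, -0.1903, 0.1465]
tool_rot: [-3.141, 0.613, 1.736]
force: [0.1, 0.5, -0.2]
grip_width: 0.0514
finger_force: 0.0
t 31.85 p [ 669.  -190.3  146.5] rpy [-179.99   35.12   99.46] F [ 0.1  0.5 -0.2] M [ 0.6   0.15 -0.01] w 51.4 ff 0.0
[0.12 0.01 0.2 ]
[[335.0, 104.0], [333.0, 224.0], [300.0, 224.0], [299.0, 142.0], [170.0, 142.0], [165.0, 105.0], [249.0, 124.0], [317.0, 189.0]]
139 360 79 244 [    0     0     0     0     4   708   433   273   333   357   582  1052
  6006  2251   348   550   321  5102 11210   874  4417  1644]
92 [[226, 116], [226, 122], [274, 122], [274, 116]]
100 [[220, 120], [220, 126], [269, 123], [280, 130], [274, 115], [226, 115]]
xin 9 off -8.4 rot -0.03
```

```bash
cat > far.py <<'E'
from rk import *
s=st(); f=frame("wrist","w15"); n=Rm.apply([0,0,1]); p0=o+n*.028
g=cv2.cvtColor(f["pixels"],cv2.COLOR_RGB2GRAY)
for th in (118,126):
    m=((g<th)&(g>60)).astype(np.uint8)*255; m[:79]=0;m[244:]=0;m[:,:139]=0;m[:,365:]=0
    m=cv2.morphologyEx(m,cv2.MORPH_OPEN,np.ones((7,7),np.uint8))
    c=max(cv2.findContours(m,cv2.RETR_EXTERNAL,cv2.CHAIN_APPROX_NONE)[0],key=cv2.contourArea).reshape(-1,2)
    print(th,cv2.approxPolyDP(c.reshape(-1,1,2),4,True).reshape(-1,2).tolist())
    q=Rm.inv().apply(np.array([onplane(f,u,v,p0,n) for u,v in c])-o)*1000
    for nm,i,t,lo,hi in (("xend",0,28.5,36,53),("+y",1,57,-20,22),("yin",1,32,-20,22),("xin",0,-32,-50,22),("yend",1,-57,-53,-36)):
        k=(np.abs(q[:,i]-t)<9)&(q[:,1-i]>lo)&(q[:,1-i]<hi)
        if k.sum()>5:
            co=np.polyfit(q[k,1-i],q[k,i],1); print(nm,k.sum(),"off",(np.polyval(co,(lo+hi)/2)-t).round(2),"rot",np.degrees(co[0]*(-1 if i==0 else 1)).round(2))
E
python3 far.py
```

```text
t 31.9 p [ 669.  -190.2  146.4] rpy [-179.98   35.13   99.48] F [-0.  -1.2  0.2] M [ 0.59  0.1  -0.02] w 51.1 ff 0.0
118 [[165, 105], [171, 144], [295, 145], [298, 222], [334, 223], [334, 105]]
xend 23 off 0.96 rot 3.35
+y 57 off 0.27 rot -0.55
yin 57 off -0.99 rot -1.01
xin 105 off 1.15 rot -0.34
yend 26 off -0.41 rot -0.08
126 [[164, 106], [171, 144], [294, 145], [298, 223], [333, 225], [334, 105]]
xend 23 off 1.41 rot 3.05
+y 57 off 0.28 rot -0.54
yin 57 off -0.99 rot -1.01
xin 105 off 1.34 rot -0.87
yend 26 off -0.68 rot -0.31
```

```bash
python3 - <<'E'
from rk import *
s=st(); t=o+Rm.apply([-.0134,.0442,.004]); d=(t-s["position"])*100; n=Rm.apply([0,0,1]); print(d.round(2),"pre",(d+4*n).round(2),n.round(3))
E
```

```text
t 31.95 p [ 669.  -190.1  146.3] rpy [-179.97   35.14   99.49] F [ 0.1  0.1 -0.2] M [0.63 0.04 0.04] w 51.2 ff 0.0
[ 0.45 -3.15 -9.93] pre [ 0.06 -0.89 -6.66] [-0.096  0.565  0.819]
```

```bash
python3 -m crank '{"travel":[[0,-0.4,-3.3],[0.06,-0.89,-6.66],[0.2,-1.8,-8],[0.4,-2.7,-9.3],[0.45,-3.15,-9.93]],"turn":[[0,0,0],[0,0,0],[0,0,0],[0,0,0],[0,0,0]],"gripper":[0.4,0.4,0.4,0.4,0.4]}';python3 -m crank '{"travel":[[0,0,0],[0,0,0],[0,0,0],[0,0,0],[0,0,0]],"turn":[[0,0,0],[0,0,0],[0,0,0],[0,0,0],[0,0,0]],"gripper":[0.4,0.4,1,1,1]}'; python3 -m crank '{"travel":[[0,0,0],[0,0,0],[0,0,0],[0,0,0],[0,0,0]],"turn":[[0,0,0],[0,0,0],[0,0,0],[0,0,0],[0,0,0]],"gripper":[1,1,1,1,1]}' ; python3 -c "
from rk import *
s=st(); print('TCP in brick frame',(Rm.inv().apply(s['position']-o)*1000).round(2))"; python3 -m crank '{"travel":[[-0.1,0.5,0.8],[-0.3,1.7,2.5],[-0.5,3,4.5],[-0.8,4.5,6.6],[-0.8,4.5,6.6]],"turn":[[0,0,0],[0,0,0],[0,0,0],[0,0,0],[0,0,0]],"gripper":[1,1,1,1,1]}'
```

```text
clock: 32.45
position: [0.6736, -0.2228, 0.0464]
tool_rot: [-3.14, 0.615, 1.737]
force: [-0.8, -0.3, -0.1]
grip_width: 0.0513
finger_force: 0.0
clock: 32.95
position: [0.6743, -0.2205, 0.0478]
tool_rot: [3.141, 0.614, 1.737]
force: [-0.6, 3.2, 6.8]
grip_width: 0.0257
finger_force: 70.0
clock: 33.45
position: [0.6743, -0.2205, 0.0478]
tool_rot: [3.141, 0.614, 1.737]
force: [-0.4, 3.6, 6.8]
grip_width: 0.0258
finger_force: 70.0
t 33.45 p [ 674.3 -220.5   47.8] rpy [179.94  35.18  99.53] F [-0.4  3.6  6.8] M [ 0.38  0.11 -0.25] w 25.8 ff 70.0
TCP in brick frame [-13.7   45.26   5.26]
clock: 33.95
position: [0.667, -0.1721, 0.1163]
tool_rot: [3.137, 0.612, 1.738]
force: [0.8, -0.2, -7.6]
grip_width: 0.0255
finger_force: 70.1
```

```bash
python3 -m crank '{"travel":[[0,0,1.5],[0,0.3,3],[-0.3,0.8,4.5],[-1,1.8,6],[-2,3.2,7]],"turn":[[8.3,1.4,0],[16.6,2.8,0],[24.9,4.2,0],[33,5.5,0],[34.7,5.8,0]],"gripper":[1,1,1,1,1]}'; python3 -m crank '{"travel":[[-1.5,4,0],[-3,8,0],[-4.5,12,0],[-6,16,0],[-7,20,0]],"turn":[[0,0,-4],[0,0,-8],[0,0,-12],[0,0,-16],[0,0,-18.9]],"gripper":[1,1,1,1,1]}'; python3 -m crank '{"travel":[[-0.6,4.5,0],[-1,9,0],[-1.2,13,-2],[-1.2,15.5,-6],[-1.2,15.5,-9]],"turn":[[0,0,0],[0,0,0],[0,0,0],[0,0,0],[0,0,0]],"gripper":[1,1,1,1,1]}'; python3 -m crank '{"travel":[[0,0,0],[0,0,0],[0,0,0],[0,0,0],[0,0,0]],"turn":[[0,0,0],[0,0,0],[0,0,0],[0,0,0],[0,0,0]],"gripper":[1,1,1,1,1]}'; python3 -c "
from h import *
st()"
```

```text
clock: 34.45
position: [0.6452, -0.1487, 0.1845]
tool_rot: [3.141, -0.004, 1.731]
force: [-1.5, -1.0, -7.9]
grip_width: 0.0258
finger_force: 70.8
clock: 34.95
position: [0.5738, 0.0574, 0.1833]
tool_rot: [-3.141, 0.001, 1.406]
force: [1.0, 0.6, -6.6]
grip_width: 0.0256
finger_force: 70.8
clock: 35.45
position: [0.5617, 0.2156, 0.0917]
tool_rot: [-3.14, -0.002, 1.414]
force: [0.0, -0.6, -8.2]
grip_width: 0.0255
finger_force: 70.8
clock: 35.95
position: [0.5641, 0.2106, 0.0939]
tool_rot: [3.141, -0.001, 1.407]
force: [0.1, -0.6, -5.7]
grip_width: 0.0259
finger_force: 71.5
t 35.95 p [564.1 210.6  93.9] rpy [ 1.7994e+02 -5.0000e-02  8.0610e+01] F [ 0.1 -0.6 -5.7] M [-0.17 -0.17  0.01] w 25.9 ff 71.5
```

```bash
python3 -m crank '{"travel":[[0.05,0.59,0],[0.05,0.59,-1.5],[0.05,0.59,-2.6],[0.05,0.59,-2.6],[0.05,0.59,-2.6]],"turn":[[0,0,0],[0,0,0],[0,0,0],[0,0,0],[0,0,0]],"gripper":[1,1,1,1,1]}'; python3 -m crank '{"travel":[[0,0,-0.2],[0,0,-0.4],[0,0,-0.6],[0,0,-0.7],[0,0,-0.7]],"turn":[[0,0,0],[0,0,0],[0,0,0],[0,0,0],[0,0,0]],"gripper":[1,1,1,1,1]}'; python3 -c "
from h import *
st()"
```

```text
clock: 36.45
position: [0.5636, 0.2166, 0.066]
tool_rot: [-3.14, 0.0, 1.408]
force: [1.7, 0.6, -7.1]
grip_width: 0.0255
finger_force: 71.4
clock: 36.95
position: [0.5639, 0.2167, 0.0596]
tool_rot: [-3.141, -0.0, 1.408]
force: [0.0, 0.7, -6.5]
grip_width: 0.0257
finger_force: 71.6
t 36.95 p [563.9 216.7  59.6] rpy [-179.96   -0.     80.65] F [ 0.   0.7 -6.5] M [-0.14 -0.2  -0.04] w 25.7 ff 71.6
```

```bash
python3 -m crank '{"travel":[[0.05,0,-0.5],[0.05,0,-1],[0.05,0,-1.5],[0.05,0,-1.7],[0.05,0,-1.7]],"turn":[[0,0,0],[0,0,0],[0,0,0],[0,0,0],[0,0,0]],"gripper":[1,1,1,1,1]}'; python3 -m crank '{"travel":[[0,0,-0.1],[0,0,-0.2],[0,0,-0.2],[0,0,-0.2],[0,0,-0.2]],"turn":[[0,0,0],[0,0,0],[0,0,0],[0,0,0],[0,0,0]],"gripper":[1,1,1,1,1]}'; python3 -c "
from h import *
st()"
```

```text
clock: 37.45
position: [0.5642, 0.2167, 0.0422]
tool_rot: [-3.14, 0.0, 1.408]
force: [-0.5, -0.1, -5.9]
grip_width: 0.026
finger_force: 71.4
clock: 37.95
position: [0.5646, 0.2168, 0.0408]
tool_rot: [-3.141, -0.0, 1.408]
force: [-0.1, 1.1, -6.7]
grip_width: 0.0254
finger_force: 71.4
t 37.95 p [564.6 216.8  40.8] rpy [-1.7998e+02 -2.0000e-02  8.0650e+01] F [-0.1  1.1 -6.7] M [-0.13 -0.16 -0.  ] w 25.4 ff 71.4
```

```bash
python3 -m crank '{"travel":[[0,0,-0.1],[0,0,-0.2],[0,0,-0.25],[0,0,-0.25],[0,0,-0.25]],"turn":[[0,0,0],[0,0,0],[0,0,0],[0,0,0],[0,0,0]],"gripper":[1,1,1,1,1]}'; python3 -m crank '{"travel":[[0,0,-0.1],[0,0,-0.15],[0,0,-0.15],[0,0,-0.15],[0,0,-0.15]],"turn":[[0,0,0],[0,0,0],[0,0,0],[0,0,0],[0,0,0]],"gripper":[1,1,1,1,1]}'; python3 -c "
from h import *
st()"
```

```text
clock: 38.45
position: [0.5645, 0.2168, 0.0382]
tool_rot: [-3.141, -0.0, 1.408]
force: [-0.3, 0.5, -6.0]
grip_width: 0.0257
finger_force: 71.4
clock: 38.95
position: [0.5647, 0.2167, 0.0367]
tool_rot: [-3.141, -0.0, 1.408]
force: [1.8, -0.3, -6.5]
grip_width: 0.0258
finger_force: 71.5
t 38.95 p [564.7 216.7  36.7] rpy [-1.7999e+02 -2.0000e-02  8.0650e+01] F [ 1.8 -0.3 -6.5] M [-0.07 -0.7   0.06] w 25.8 ff 71.5
```

```bash
python3 -m crank '{"travel":[[0.02,0,-0.05],[0.02,0,-0.1],[0.02,0,-0.1],[0.02,0,-0.1],[0.02,0,-0.1]],"turn":[[0,0,0],[0,0,0],[0,0,0],[0,0,0],[0,0,0]],"gripper":[1,1,1,1,1]}'; python3 -m crank '{"travel":[[0.02,0,-0.05],[0.02,0,-0.1],[0.02,0,-0.1],[0.02,0,-0.1],[0.02,0,-0.1]],"turn":[[0,0,0],[0,0,0],[0,0,0],[0,0,0],[0,0,0]],"gripper":[1,1,1,1,1]}'; python3 -c "
from h import *
st()"
```

```text
clock: 39.45
position: [0.5648, 0.2168, 0.0357]
tool_rot: [-3.141, -0.0, 1.408]
force: [3.7, -0.2, -6.3]
grip_width: 0.0258
finger_force: 71.6
clock: 39.95
position: [0.5649, 0.2168, 0.0355]
tool_rot: [-3.141, -0.0, 1.408]
force: [-3.6, -3.1, 12.4]
grip_width: 0.0259
finger_force: 73.9
t 39.95 p [564.9 216.8  35.5] rpy [-179.99   -0.     80.65] F [-3.6 -3.1 12.4] M [-0.78  0.35  0.05] w 25.9 ff 73.9
```

Bottomed out at 35.5 mm. Press lightly, release, back off and look.

```bash
python3 -m crank '{"travel":[[0,0,-0.08],[0,0,-0.08],[0,0,0.05],[0,0,0.1],[0,0,0.1]],"turn":[[0,0,0],[0,0,0],[0,0,0],[0,0,0],[0,0,0]],"gripper":[1,1,1,1,1]}'; python3 -m crank '{"travel":[[0,0,0],[0,0,0],[0,0,0],[0,0,0],[0,0,0]],"turn":[[0,0,0],[0,0,0],[0,0,0],[0,0,0],[0,0,0]],"gripper":[0.4,0.4,0.4,0.4,0.4]}'; python3 -m crank '{"travel":[[0,0,2],[0,0,5],[-2,-2,8],[-5,-4.5,12],[-5,-4.5,13]],"turn":[[0,0,0],[0,0,0],[0,0,0],[0,0,0],[0,0,0]],"gripper":[0.4,0.4,0.4,0.4,0.4]}'; python3 -m crank '{"travel":[[0,0,0],[0,0,0],[0,0,0],[0,0,0],[0,0,0]],"turn":[[0,0,0],[0,0,0],[0,0,0],[0,0,0],[0,0,0]],"gripper":[0.4,0.4,0.4,0.4,0.4]}'
python3 - <<'E'
from meas import *
s=st(); f=frame("wrist","w16"); f2=frame("side","s16")
u,v=proj(f,[.5189,.2095,.059]); u,v=int(u),int(v); print(u,v)
P,c=square(f,.059,(u-140,max(v-135,0),u+140,min(v+125,238)),112); print(cv2.approxPolyDP(c.reshape(-1,1,2),4,True).reshape(-1,2).tolist()); print(edges(P,np.radians(-9.4)))
u2,v2=proj(f2,[.519,.2095,.03]); u2,v2=int(u2),int(v2); print(u2,v2)
y0=max(0,v-145)
a=cv2.resize(f["pixels"][y0:y0+290,u-150:u+150,::-1],(450,435)); b=cv2.resize(f2["pixels"][v2-50:v2+50,u2-40:u2+40,::-1],(348,435),interpolation=cv2.INTER_CUBIC)
cv2.imwrite("pics/c16.png",np.hstack([a,b]))
E
```

```text
clock: 40.45
position: [0.5649, 0.2168, 0.0356]
tool_rot: [-3.141, -0.0, 1.408]
force: [2.2, -0.2, -4.4]
grip_width: 0.0254
finger_force: 71.6
clock: 40.95
position: [0.5649, 0.2168, 0.0357]
tool_rot: [-3.141, -0.0, 1.408]
force: [0.1, 0.4, 0.2]
grip_width: 0.051
finger_force: 0.0
clock: 41.45
position: [0.5136, 0.1696, 0.1683]
tool_rot: [3.14, 0.001, 1.406]
force: [0.8, 0.9, 0.8]
grip_width: 0.0512
finger_force: 0.0
clock: 41.95
position: [0.5147, 0.172, 0.1649]
tool_rot: [-3.14, 0.0, 1.408]
force: [-0.1, -0.5, -0.2]
grip_width: 0.0514
finger_force: 0.0
t 41.95 p [514.7 172.  164.9] rpy [-1.799e+02  1.000e-02  8.067e+01] F [-0.1 -0.5 -0.2] M [ 0.01 -0.06  0.06] w 51.4 ff 0.0
315 152
[[236, 78], [237, 108], [248, 114], [240, 118], [249, 221], [383, 218], [389, 77]]
(array([0.51760432, 0.20940605]), np.float64(-9.133447129264765), array([ 56.49, -56.49,  57.03, -57.03]), array([ 0.47, -0.22, -0.16, -0.1 ]))
289 203
```

View pics/c16.png

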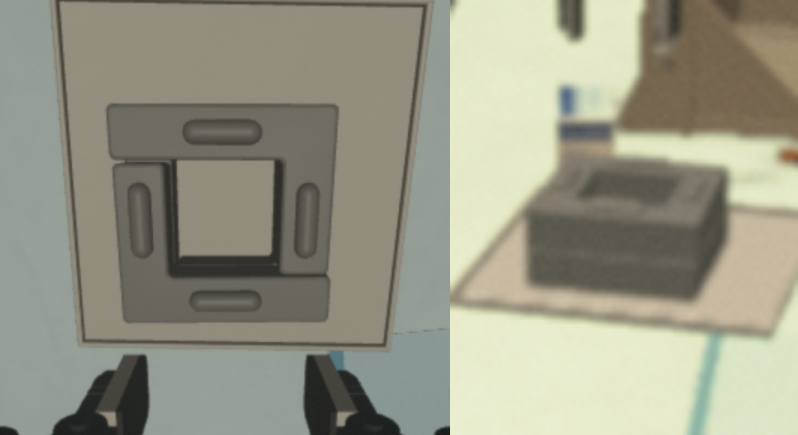

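Picture: the castle is a closed, level two-course square. Both top bricks sit flat on the keys, the joints are even, and the side view shows flush faces. Handing in.

```bash
python3 -c "
from workcell import bot
print(bot.job_done())"
```

```text
the job is handed in; nothing more can be done
None
```

I finished the castle and handed the job in at about 42 s on the robot's clock; no verdict came back. The near rack brick proved to be the base brick and closes the bottom course, and the two course bricks sit pressed down over the keys, while pushing the base home moved the laid brick an estimated 5–7 mm (limit 15 mm).

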